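# Clamp the chair post and hold the slat home in its mortise

## Task

The chair post lies loose in the bench vise: crank the vise handle clockwise until the jaw clamps the post firmly. Then take the slat with the long tenon and wedge hole from the drying rack and pass its tenon through the slot in the clamped post, from the robot's side, until its shoulders are home against the post. Finish while still gripping the slat there, level, so that the wedge can be driven, and leave everything else where it is.

Things in the scene. Friction and masses are not known exactly. Their poses are not given: they have to be found in the camera images.
- vise: grey bench vise, bolted down. Origin on the bench; x from the crank to the fixed jaw, y left, z up. 150 mm wide (lugs 220), x -105 to +82 mm; front crosshead x -105 to -79 mm, 134 mm high; fixed jaw's face at x = +30 mm; jaws 140 mm wide, 150 high. Screw axis along x, 105 mm high; two 18 mm guide rods along x at y = +-55 mm, tops at 114 mm, carry the post
- vise_jaw: sliding jaw between crosshead and post, 30 mm thick, 140 mm wide, top at 150 mm. Origin at bench height straight under the middle of its clamping face, axes as the vise's. It starts 5 to 12 mm short of its place on the clamped post, which is at -2 mm along the vise's x; the crank moves it 10 mm a turn
- vise_crank (a joint): crank angle (rad), growing clockwise seen from the robot, which closes the jaw. At 0 the arm points straight up. At 8.2 rad (1.3 turns from 0) the jaw has pushed the post flat on the fixed jaw; from there the clamping force rises about 5 N per 0.1 rad: a further quarter turn (1.6 rad) clamps well. Takes about 5 N at the grip to turn, 7 N when tight; stays where it is left; stops at 16 rad
- grip (a point): middle of the crank's black grip, a round bar 22 mm thick, 84 mm long, along the vise's x towards the robot, spinning freely on its pin. It circles the screw axis at 60 mm radius, 45 to 165 mm high: at crank angle a it is 60 mm * (-sin a) along the vise's y from the axis and 60 mm * cos a above it. The crank arm is 55 mm from this point, on the vise's side; the crank advances with the jaw
- post: chair post, wood, 32 mm thick (x), 340 mm long (y), 40 mm high (z), lying across the vise's rods between the jaws, loose at first and up to 4 mm off the fixed jaw; its left end (+y) sticks out beyond the vise. Origin under its middle, x as the vise's
- mortise (a point): middle of the mouth of the post's mortise on the face towards the robot, 120 mm along +y from the post's middle, 20 mm above its underside; axes as the post's. The mortise is a straight slot right through the 32 mm thick post along x, 42 mm wide (y) by 14 mm high (z)
- slat: chair slat with the long tenon, wood, 12 mm thick, about 100 g, flat on the rack. Origin on its underside at the balance point, x along it away from the robot, z up: board 56 mm wide from x -110 to +70 mm, square shoulders, then a tenon 40 mm wide to +130 mm with a 12 mm square wedge hole 12 to 24 mm from its tip (last 2.5 mm thinned to 37 x 9 mm)
- slat_grip (a point): middle of the slat's thickness at its balance point, 6 mm above its origin, about midway between the rack's battens: room here for fingers to close across the 56 mm width (y)
- slat_shoulder (a point): middle of the slat's width and thickness at the shoulders, 70 mm ahead of slat_grip
- slat_tip (a point): middle of the tenon's tip, 130 mm ahead of slat_grip
- rack: fixed wooden drying rack: two battens 12 mm thick, 35 mm high, 300 mm long along y, at x = +-55 mm, joined by low end pieces; three flat parts lie across them 95 mm apart, in any order. Origin on the bench under its middle
- blank: a plain rectangular slat without any tenon, 230 x 56 x 12 mm, on the drying rack; origin under it, x -110 to +120 mm
- stub_slat: a slat 200 x 56 x 12 mm with a 15 mm stub tenon at both ends and no wedge hole, on the drying rack; origin under its middle
- paint_jar: a closed paint jar, 64 mm across, 75 mm tall, standing on the bench; origin under its middle
- tape_roll: a roll of paper tape lying flat, 96 mm across, 25 mm tall; origin under its middle
- mallet: a wooden mallet lying on the bench, head 75 x 100 x 55 mm at 240 mm along its x, handle 26 mm thick from -15 mm to the head; origin on the bench under the handle end
- wedge: a small loose wooden wedge, 75 x 10 x 26 mm, lying on the bench; origin under its middle
- sanding_block: a cork sanding block 100 x 60 x 36 mm; origin under its middle
- clay_bear: a small fired clay bear, 68 mm across, 100 mm tall; origin under its middle
Not all that is in view belongs to the job. Leave any purple look-alike of the slat alone.

How it is judged:
On the way, in this order (a step that is already met when the one before it is completed fails the run):
1. the vise jaw clamps the post (more than 25 N) (contact force between vise_jaw and post above 25 N), for 0.3 s.
2. the slat's tenon, gripped by the fingers, enters the mortise of the clamped post from the robot's side (contact force between vise_jaw and post above 25 N and contact force between the fingers and slat above 3 N and x of slat_tip in the frame of mortise above 0.008 m and x of slat_shoulder in the frame of mortise below -0.01 m and y of slat_tip in the frame of mortise between -0.004 and 0.004 m and z of slat_tip in the frame of mortise between -0.004 and 0.004 m), for 0.1 s.
At the end, for the whole second after the job is handed in: jaw presses the post with over 25 N, post level and square in the vise (0.03 rad); tenon through the mortise, shoulders within 4 mm of the post, centred within 3 mm, in line within 0.05 rad, level within 0.045 rad, at rest; the fingers still grip the slat (over 3 N) (contact force between vise_jaw and post above 25 N and contact force between the fingers and slat above 3 N and x of slat_shoulder in the frame of mortise between -0.004 and 0.003 m and y of slat_shoulder in the frame of mortise between -0.003 and 0.003 m and z of slat_shoulder in the frame of mortise between -0.003 and 0.003 m and angle between the x axis of slat and the x axis of post, either way round below 0.05 rad and angle between slat's own z axis and vertical below 0.045 rad and angle between the x axis of post and the x axis of vise, either way round below 0.03 rad and angle between post's own z axis and vertical below 0.03 rad and linear speed of slat below 0.02 m/s); the arm keeps its last pose, push and grip.
It fails at once if another part on the drying rack is shifted by more than 20 mm (distance of any of blank, stub_slat from where it was at the start of the episode above 0.02 m).
It fails at once if a thing lying on the bench is shifted by more than 20 mm (distance of any of paint_jar, tape_roll, mallet, wedge, sanding_block, clay_bear from where it was at the start of the episode above 0.02 m).
It also fails if it takes over 72 s, if anything falls off the work surface, if the arm or the gripper's body presses on something with over 40 N, if the wrist force passes 120 N, or if a joint passes its speed limit or range.

## Robot

A 6-joint arm with a two-finger parallel gripper is mounted at the origin on the work surface. World frame = base frame: x ahead of the robot, y to its left, z up, the work surface at z = 0. Lengths are in m, angles in rad, forces in N, time in s.
With the tool pointing down it reaches from about 0.275 to 0.825 m from the base axis. Payload 4.9 kg.
Tool frame: the origin (TCP) lies at the very end of the fingers, on their centre line; the grasp point (between the pads) lies grip_depth behind it (grip_depth is the distance from the TCP to the grasp point, in m); x points along the fingers, z is the direction in which the jaws open and shut, and the axes are right-handed (so a half turn about x gives the same grasp; the last joint's range is limited). The gripper opens to 85 mm and grips with 20 to 120 N. Pads are 22 mm wide; open, the fingers measure 114 mm over their backs; the gripper's body (76 mm by 85 mm) begins 54 mm behind the grasp point. The pads swing forward as they close: fully open they stand 13 mm farther back than shut.
Start: joints at [1.168, 0.326, -0.193, 1.052, 0, 1.437], TCP at [0.146, 0.53, 0.231] pointing down, gripper open.
Joint ranges: [-2.65, 2.65], [-0.97, 1.79], [-1.3, 1.35], [-1.93, 2.1], [-1.47, 1.37], [-3.14, 3.14]. Speed limits (rad/s): [2.57, 2.57, 3.14, 3.14, 3.14, 3.14].

## Interface

Orientations are given as a rotation vector (axis times angle).
In Python, from bench import * gives the robot as it stands. The module is installed in compiled form; this text tells all that it offers.
- The arm moves only by the tool drive_tool, never from a script. Its argument "increments" is a list that holds one entry, the list of rows, each a list of 6 numbers: the shift along the tool's x, y, z in units of 0.1 m (1.0 is 0.1 m), then the turn, a rotation vector about the tool's x, y, z in units of 0.1 rad (1.0 is 0.1 rad). A call has exactly 8 rows; each row shifts and turns the commanded pose from where the row before left it, along the tool's axes as they then stand; what a row does not reach is not made up. A row lasts 1/8 s, in which the tool goes at most 62.5 mm and 10.7 degrees, less where a joint would pass 70% of its speed; a pose out of reach is approached as far as the arm can. A call with a number of a shift or a turn outside -1 to 1 is refused whole. A call with a gripper value outside its range is refused whole. "claw" is the finger opening in mm, from 0 to 85.4, set as the call begins (left out, the last holds). The fingers move at their own pace and stop on an object; the grip force is fixed at half the most. Time passes only in rows, so rows that do not move let the fingers close, or fill a call up. It gives the time, the measured TCP pose, the force and the opening at its end, in the units of the state.
- read_state(): the state, without advancing time (a new reading comes with each control period).
- grab_frame(name): name is "scene" or "top" or "wrist"; returns a dict with "color" (480x640x3 uint8, red, green, blue), "fx", "fy", "cx", "cy" (pixels), "world_from_camera" (4x4, takes a point from camera to world coordinates). Camera axes: x right, y up, looking along -z (the intrinsics and any distortion apply to the point x, -y, -z); pixel columns grow to the right and rows downward; lengths in m; the calibration is good to about 2 mm. A picture is of the moment at which its call begins. There is no depth.
- hand_in(): hands the job in, once; it reports no verdict.
Trained networks look in a picture, given as the dict that the camera call returned (one of the last four; its "shot" number tells which), for a name from the list of things; names that differ only in an ending like _2 or _b are one class to them, and where a whole thing is asked for, a point or a joint stands for the part that bears it (a point fixed in the world has none). Each returns a list of dicts, best first, with "p" (0 to 1); they miss things now and then, are a little off and sometimes report something else, mostly with a low value. They report only what shows in the picture. A call takes as long as a camera call. They do not tell look-alikes from the thing itself.
- find_in(picture, thing): "rect" ([left, top, right, bottom] in pixels, round what is visible of it).
- place_of(picture, thing): "centre" ([column, row] in pixels: a listed point, or the origin of a listed thing).
The state is a dict: "time_s": time; "qpos": joint angles; "dq": joint speeds; "joint_torque": joint torques, N m; "eef_pos": TCP position; "ee_rot": TCP orientation; "ft_force": force on the tool from outside, world axes, zero at the start; "wrist_torque": the same for the moment, N m; "gripper_width": opening from 0.0 (shut) to 1.0 (fully open).
Only numpy, scipy, OpenCV 4.12 (cv2) and the standard library are available. Lean on these libraries where they do the work, as an engineer would, in place of code of your own. Each camera call takes 0.05 s, during which the arm holds its last target.

## Working session

There is one attempt and no reset: what is moved stays moved. The work goes in short steps, Python scripts to look and compute and a tool call to move; the robot and the scene stay as the last step left them, time stands still between calls to the robot, and variables do not carry over. Pictures are saved under pics/ and viewed, and the job is handed in when it is done.

Besides the shell and the picture viewer there is one more tool, called after "Emit:" by a JSON object that holds its "op" and its "data". drive_tool: Moves the arm, as the interface text tells. Its arguments: {"type":"object","properties":{"increments":{"type":"array","items":{"type":"array","items":{"type":"array","items":{"type":"number","minimum":-1,"maximum":1}}}},"claw":{"type":"number"}},"required":["increments"]}

```bash
mkdir -p pics; ls; python3 - <<'E'
from bench import *
import cv2
s=read_state()
for k,v in s.items(): print(k,v)
for n in ["scene","top"]:
    f=grab_frame(n); cv2.imwrite(f"pics/{n}0.png",f["color"][:,:,::-1])
    print(n,f["fx"],f["fy"],f["cx"],f["cy"],f["world_from_camera"], [k for k in f])
E
```

```text
pics
time_s 0.0
qpos [ 1.16780251e+00  3.26952879e-01 -1.93597457e-01  1.05199546e+00
 -1.06174733e-05  1.43657127e+00]
dq [-0.00066978 -0.00130877  0.00129754 -0.00015925  0.00039795  0.00052583]
joint_torque [ 8.59835054e-04 -4.43394399e+01  2.62442744e+01  1.53205317e-02
  1.36282706e-04 -4.90493022e-06]
eef_pos [0.14582209 0.52970663 0.23049178]
ee_rot [-1.00991373  1.32599207  1.00845884]
ft_force [-0.83620083  0.21832274 -0.10443073]
wrist_torque [ 0.04276499 -0.02618268  0.02592169]
gripper_width 0.9986423214511817
scene 536.5236381659216 536.5236381659216 307.95802553863825 231.30863608908086 [[ 8.93723119e-01 -3.67730557e-01  2.56969307e-01  9.19864579e-01]
 [ 4.48618977e-01  7.32597265e-01 -5.11900635e-01 -7.39095422e-01]
 [-1.35061110e-05  5.72778740e-01  8.19710019e-01  1.35754796e+00]
 [ 0.00000000e+00  0.00000000e+00  0.00000000e+00  1.00000000e+00]] ['color', 'fx', 'fy', 'cx', 'cy', 'world_from_camera', 'shot']
top 614.1699541614157 614.1699541614157 314.50748196474433 242.67209259289098 [[ 0.0127186   0.99762675 -0.06766915  0.38170167]
 [-0.99989434  0.01316548  0.00616194  0.05716045]
 [ 0.00703821  0.06758363  0.99768879  1.93077116]
 [ 0.          0.          0.          1.        ]] ['color', 'fx', 'fy', 'cx', 'cy', 'world_from_camera', 'shot']
```

View pics/scene0.png

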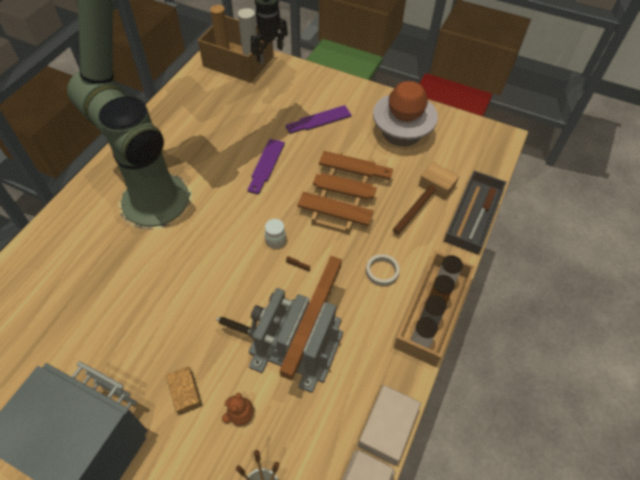

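View pics/top0.png

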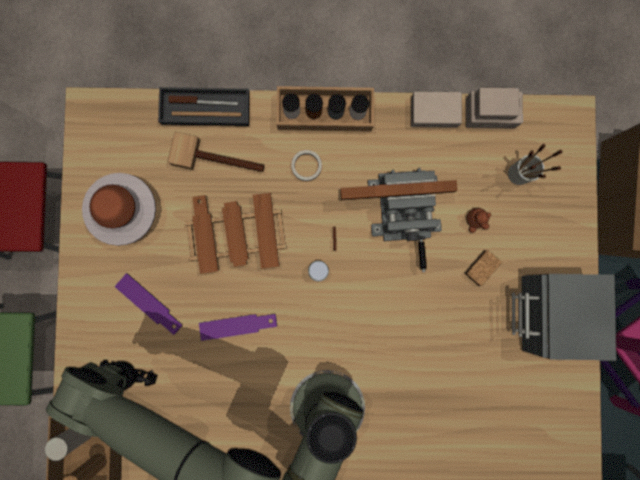

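```bash
cat > h.py <<'E'
import numpy as np, cv2
from scipy.spatial.transform import Rotation as R
def ray(f,px):
    T=f["world_from_camera"]; d=np.array([(px[0]-f["cx"])/f["fx"],-(px[1]-f["cy"])/f["fy"],-1.0])
    return T[:3,3],T[:3,:3]@d
def at_z(f,px,z):
    o,d=ray(f,px); return o+d*(z-o[2])/d[2]
def proj(f,P):
    T=f["world_from_camera"]; P=np.atleast_2d(P); c=(P-T[:3,3])@T[:3,:3]
    return np.c_[f["cx"]+f["fx"]*c[:,0]/-c[:,2], f["cy"]-f["fy"]*c[:,1]/-c[:,2]]
def tri(obs):
    A=np.zeros((3,3));b=np.zeros(3)
    for f,px in obs:
        o,d=ray(f,px);d=d/np.linalg.norm(d);M=np.eye(3)-np.outer(d,d);A+=M;b+=M@o
    return np.linalg.solve(A,b)
def crop(f,r,name,s=4):
    x0,y0,x1,y1=r
    im=cv2.resize(f["color"][y0:y1,x0:x1,::-1],None,fx=s,fy=s,interpolation=cv2.INTER_CUBIC); cv2.imwrite("pics/"+name,im)
E
python3 - <<'E'
from bench import *
from h import *
a=grab_frame("top"); b=grab_frame("scene")
crop(a,(170,120,340,290),"rack_top.png");crop(a,(330,150,480,290),"vise_top.png",5);crop(b,(200,240,360,400),"vise_sc.png",4)
for t in ["slat","slat_grip","slat_tip","slat_shoulder","blank","stub_slat","vise","vise_jaw","grip","post","mortise","rack","paint_jar","wedge","clay_bear","sanding_block","tape_roll"]:
    for n,f in (("top",a),("sc",b)):
        r=place_of(f,t)
        print(t,n,[(np.round(x["centre"],1).tolist(),round(x["p"],2)) for x in r[:4]])
print(read_state()["time_s"])
E
```

```text
slat top [([146.5, 304.4], 0.71), ([235.1, 328.3], 0.71), ([204.9, 236.7], 0.67)]
slat sc [([265.5, 164.1], 0.74), ([353.8, 164.3], 0.72), ([320.3, 121.2], 0.55)]
slat_grip top [([147.1, 302.2], 0.89), ([202.8, 238.0], 0.77), ([232.8, 326.5], 0.74)]
slat_grip sc [([319.1, 122.0], 0.75), ([262.9, 167.3], 0.75), ([350.8, 163.4], 0.57), ([241.8, 412.5], 0.5)]
slat_tip top [([180.7, 330.8], 0.92), ([278.0, 321.1], 0.84), ([197.7, 196.5], 0.56)]
slat_tip sc [([392.1, 171.2], 0.93), ([289.1, 128.4], 0.87), ([250.8, 186.2], 0.84), ([351.1, 162.7], 0.48)]
slat_shoulder top [([256.2, 327.5], 0.8), ([199.2, 214.8], 0.73), ([167.8, 315.3], 0.71), ([317.5, 271.3], 0.53)]
slat_shoulder sc [([260.8, 179.7], 0.91), ([302.5, 124.4], 0.78), ([375.2, 170.8], 0.58)]
blank top [([265.8, 234.0], 0.82)]
blank sc [([395.4, 233.6], 0.74), ([330.2, 209.4], 0.7)]
stub_slat top [([234.4, 234.3], 0.91), ([333.8, 235.3], 0.42)]
stub_slat sc [([345.5, 183.2], 0.92), ([312.2, 318.3], 0.56)]
vise top [([401.6, 199.5], 0.83)]
vise sc [([300.4, 346.2], 0.81), ([240.4, 414.8], 0.74)]
vise_jaw top [([403.3, 201.9], 0.7
[... 170 characters left out ...]
, 0.4), ([396.3, 233.4], 0.22)]
post top [([396.7, 185.3], 0.58)]
post sc [([313.3, 318.3], 0.56), ([188.8, 393.1], 0.29)]
mortise top [([356.6, 198.0], 0.84)]
mortise sc [([321.9, 272.4], 0.74), ([186.4, 391.3], 0.62)]
rack top []
rack sc [([341.3, 193.7], 0.73)]
paint_jar top [([317.8, 271.7], 0.8)]
paint_jar sc [([274.0, 240.3], 0.87)]
wedge top [([203.7, 238.4], 0.67), ([334.9, 237.8], 0.53)]
wedge sc [([296.1, 266.4], 0.67)]
clay_bear top [([475.4, 217.9], 0.63)]
clay_bear sc [([238.9, 412.2], 0.96)]
sanding_block top [([478.8, 270.5], 0.69)]
sanding_block sc [([186.2, 390.8], 0.76)]
tape_roll top [([306.4, 168.1], 0.67), ([359.7, 199.5], 0.41)]
tape_roll sc [([382.2, 272.7], 0.82)]
1.9
```

View pics/rack_top.png

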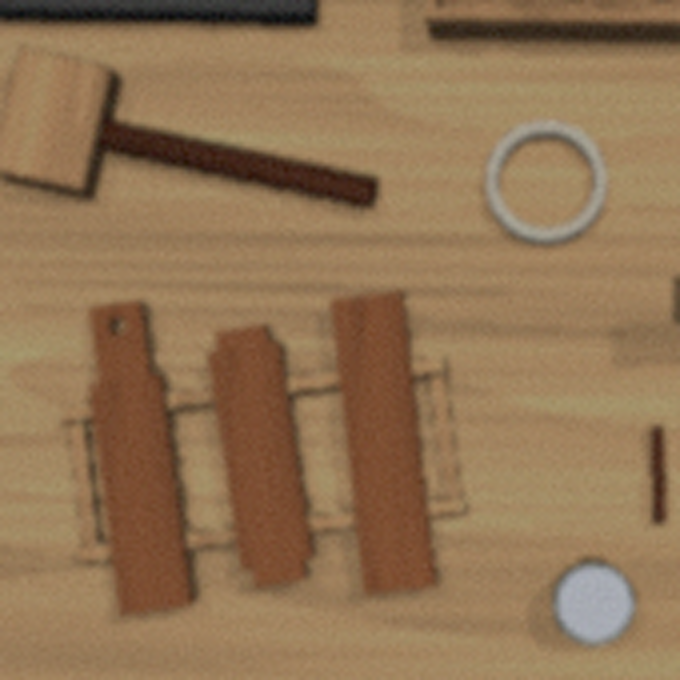

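View pics/vise_top.png

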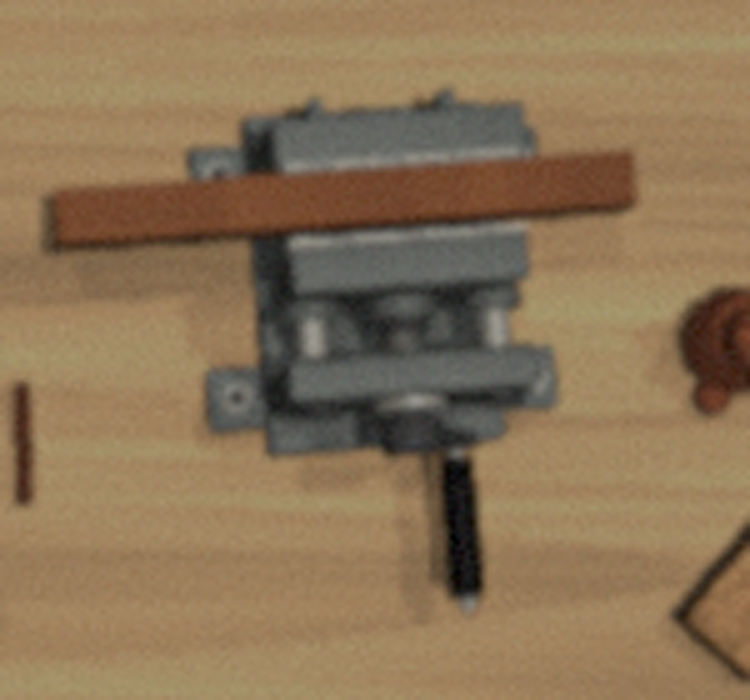

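View pics/vise_sc.png

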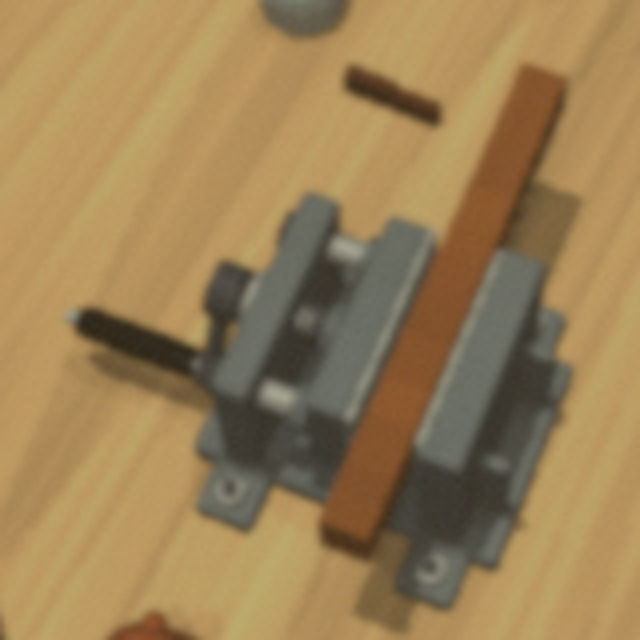

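```bash
cat > k.py <<'E'
from h import *
import pickle
E
python3 - <<'E'
from bench import *
from h import *
a=grab_frame("top"); b=grab_frame("scene")
def T(n,p,q): print(n,np.round(tri([(a,p),(b,q)]),4))
T("slat_grip",(202.8,238.0),(350.8,163.4));print(at_z(a,(202.8,238),.041))
T("slat_tip",(197.7,196.5),(392.1,171.2)); T("shoulder",(199.2,214.8),(375.2,170.8))
print(at_z(a,(197.7,196.5),.041),at_z(a,(199.2,214.8),.041))
T("grip",(420.4,254.5),(232,324.4)); T("mortise",(356.6,198),(321.9,272.4)); print(at_z(a,(356.6,198),.134))
T("vise",(401.6,199.5),(300.4,346.2));print(at_z(a,(401.6,199.5),0))
T("jaw",(403.3,201.9),(296.8,343.4));T("post",(396.7,185.3),(313.3,318.3))
print(at_z(a,(396.7,185.3),.114))
for n,p,q in [("jar",(317.8,271.7),(274,240.3)),("wedge",(334.9,237.8),(296.1,266.4)),("bear",(475.4,217.9),(238.9,412.2)),("block",(478.8,270.5),(186.2,390.8)),("tape",(306.4,168.1),(382.2,272.7)),("blank",(265.8,234),(330.2,209.4)),("stub",(234.4,234.3),(345.5,183.2))]: T(n,p,q)
E
```

```text
slat_grip [0.5159 0.3869 0.0468]
[0.51976428 0.3899014  0.041     ]
slat_tip [0.6469 0.4067 0.0542]
shoulder [0.5924 0.4046 0.0306]
[0.64835597 0.40888835 0.041     ] [0.59147695 0.40280517 0.041     ]
grip [ 0.4724 -0.2818  0.0583]
mortise [ 0.6331 -0.0779  0.1399]
[ 0.63720287 -0.07634964  0.134     ]
vise [ 0.6491 -0.2325 -0.0028]
[ 0.65342603 -0.22902117  0.        ]
jaw [ 0.6397 -0.2355  0.0123]
post [ 0.6717 -0.1992  0.1275]
[ 0.67989512 -0.19734204  0.114     ]
jar [0.4194 0.0324 0.0021]
wedge [ 0.5249 -0.0209  0.0062]
bear [ 0.5936 -0.4619  0.0128]
block [ 0.4336 -0.4745 -0.011 ]
tape [ 0.7526  0.0751 -0.0039]
blank [0.5322 0.1948 0.0335]
stub [0.5329 0.292  0.0553]
```

```bash
python3 - <<'E'
import bench
from bench import *
from h import *
print([n for n in dir(bench) if not n.startswith('__')])
print(getattr(bench,'grip_depth',None))
s=read_state(); print(R.from_rotvec(s["ee_rot"]).as_matrix().round(3), s["eef_pos"])
w=grab_frame("wrist"); print(w["fx"],w["cx"],w["cy"],w["world_from_camera"].round(3)); cv2.imwrite("pics/w0.png",w["color"][:,:,::-1])
E
```

```text
['Unreachable', 'find_in', 'grab_frame', 'grip_depth', 'hand_in', 'place_of', 'read_state']
0.0187
[[-0.    -0.964  0.266]
 [-0.     0.266  0.964]
 [-1.     0.    -0.   ]] [0.14603177 0.53026815 0.23128554]
418.9931357488782 320.09557346148785 235.73903315796747 [[ 0.266 -0.924 -0.274  0.077]
 [ 0.964  0.255  0.076  0.551]
 [-0.    -0.285  0.959  0.374]
 [ 0.     0.     0.     1.   ]]
```

View pics/w0.png

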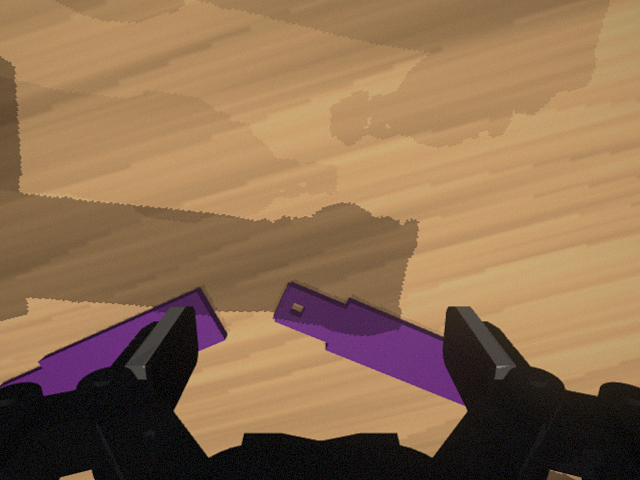

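```bash
cat >> h.py <<'E'
def Rdown(psi):
    c,s=np.cos(psi),np.sin(psi)   # tool x down, y back (-x), z left
    return np.array([[0,-c,-s],[0,-s,c],[-1,0,0.]])
def plan(p0,R0,wps,nd=2):
    """wps: list of (pos,R,nrows). returns rows rounded, in units, tracking rounded state"""
    p=np.array(p0,float);Rm=np.array(R0,float);rows=[]
    for tp,tR,n in wps:
        for i in range(n):
            k=n-i
            d=Rm.T@((np.array(tp)-p)/k)/.1
            r=R.from_matrix(Rm.T@tR).as_rotvec()/k/.1
            d=np.round(d,nd)+0;r=np.round(r,nd)+0
            p=p+Rm@(d*.1);Rm=Rm@R.from_rotvec(r*.1).as_matrix();rows.append(np.r_[d,r].tolist())
    for j in range(0,len(rows),8): print(str(rows[j:j+8]).replace('-0.0,','0,').replace('0.0,','0,').replace(' ',''))
    print("end",p.round(4),R.from_matrix(Rm).as_rotvec().round(4))
    return p,Rm
def st():
    from bench import read_state
    s=read_state();return s,s["eef_pos"],R.from_rotvec(s["ee_rot"]).as_matrix()
E
python3 - <<'E'
from h import *
s,p,Rm=st()
plan(p,Rm,[([.47,-.2,.35],Rdown(.07),16)])
E
```

```text
[[-0.07,-0.32,-0.39,-0.21,0,0.0],[-0.07,-0.31,-0.39,-0.21,0,0.0],[-0.07,-0.3,-0.4,-0.21,0,0.0],[-0.08,-0.29,-0.41,-0.21,0,0.0],[-0.07,-0.28,-0.41,-0.21,0,0.0],[-0.08,-0.27,-0.42,-0.21,0,0.0],[-0.07,-0.27,-0.42,-0.21,0,0.0],[-0.08,-0.26,-0.43,-0.21,0,0.0]]
[[-0.07,-0.25,-0.43,-0.21,0,0.0],[-0.08,-0.24,-0.44,-0.21,0,0.0],[-0.07,-0.23,-0.44,-0.21,0,0.0],[-0.08,-0.22,-0.45,-0.22,0,0.0],[-0.07,-0.21,-0.45,-0.21,0,0.0],[-0.08,-0.2,-0.46,-0.22,0,0.0],[-0.07,-0.18,-0.46,-0.21,0,0.0],[-0.08,-0.18,-0.47,-0.22,0,0.0]]
end [ 0.47   -0.2005  0.3503] [-1.2607  1.1752  1.2607]
```

Emit:
{"op": "drive_tool", "data": {"increments": [[[-0.07,-0.32,-0.39,-0.21,0,0],[-0.07,-0.31,-0.39,-0.21,0,0],[-0.07,-0.3,-0.4,-0.21,0,0],[-0.08,-0.29,-0.41,-0.21,0,0],[-0.07,-0.28,-0.41,-0.21,0,0],[-0.08,-0.27,-0.42,-0.21,0,0],[-0.07,-0.27,-0.42,-0.21,0,0],[-0.08,-0.26,-0.43,-0.21,0,0]]]}}

```text
time_s: 3.05
eef_pos: [0.3089, 0.163, 0.2908]
ee_rot: [-1.136, 1.254, 1.135]
ft_force: [1.2, -0.2, -0.2]
gripper_width: 1.002
```

Emit:
{"op": "drive_tool", "data": {"increments": [[[-0.07,-0.25,-0.43,-0.21,0,0],[-0.08,-0.24,-0.44,-0.21,0,0],[-0.07,-0.23,-0.44,-0.21,0,0],[-0.08,-0.22,-0.45,-0.22,0,0],[-0.07,-0.21,-0.45,-0.21,0,0],[-0.08,-0.2,-0.46,-0.22,0,0],[-0.07,-0.18,-0.46,-0.21,0,0],[-0.08,-0.18,-0.47,-0.22,0,0]]]}}

```text
time_s: 4.05
eef_pos: [0.4704, -0.2021, 0.3506]
ee_rot: [-1.261, 1.175, 1.261]
ft_force: [0.8, 0.4, -0.4]
gripper_width: 0.996
```

```bash
python3 - <<'E'
from bench import *
from h import *
import pickle
w=grab_frame("wrist"); cv2.imwrite("pics/w1.png",w["color"][:,:,::-1]); pickle.dump(w,open("w1.pkl","wb"))
s=read_state();print(s["time_s"],s["eef_pos"],s["qpos"].round(3) if hasattr(s["qpos"],'round') else s["qpos"])
for t in ["vise","vise_jaw","grip","post","mortise"]:
    print(t,[(np.round(x["centre"],1).tolist(),round(x["p"],2)) for x in place_of(w,t)[:3]])
E
```

```text
4.1 [ 0.47288285 -0.20771874  0.35065088] [-0.555  0.209 -0.047  1.31  -0.003 -0.623]
vise [([289.0, 315.4], 0.79)]
vise_jaw [([286.2, 305.3], 0.59)]
grip [([246.7, 176.9], 0.78), ([108.3, 259.7], 0.57)]
post [([311.6, 372.0], 0.81), ([243.3, 178.0], 0.52)]
mortise [([433.6, 373.3], 0.87)]
```

View pics/w1.png

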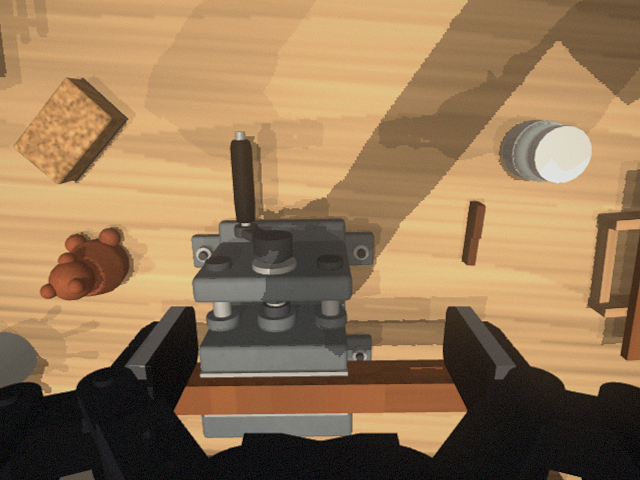

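```bash
python3 - <<'E'
from bench import *
from h import *
import pickle
print(read_state()["eef_pos"],read_state()["time_s"])
w=pickle.load(open("w1.pkl","rb"))
crop(w,(170,120,380,270),"c1.png",4);crop(w,(170,260,480,450),"c2.png",3)
w2=grab_frame("wrist"); pickle.dump(w2,open("w2.pkl","wb"))
print(w["world_from_camera"].round(4),w2["world_from_camera"].round(4)); s=read_state();print(s["eef_pos"],s["ft_force"])
E
```

```text
[ 0.46949106 -0.19966339  0.35008345] 4.35
[[-6.990e-02 -9.562e-01 -2.843e-01  3.987e-01]
 [ 9.976e-01 -6.710e-02 -1.970e-02 -2.062e-01]
 [-2.000e-04 -2.850e-01  9.585e-01  4.934e-01]
 [ 0.000e+00  0.000e+00  0.000e+00  1.000e+00]] [[-7.000e-02 -9.565e-01 -2.833e-01  3.979e-01]
 [ 9.975e-01 -6.700e-02 -2.040e-02 -2.038e-01]
 [ 5.000e-04 -2.840e-01  9.588e-01  4.930e-01]
 [ 0.000e+00  0.000e+00  0.000e+00  1.000e+00]]
[ 0.46953825 -0.19942227  0.35023996] [0.3527383  0.45111476 0.72017384]
```

View pics/c1.png

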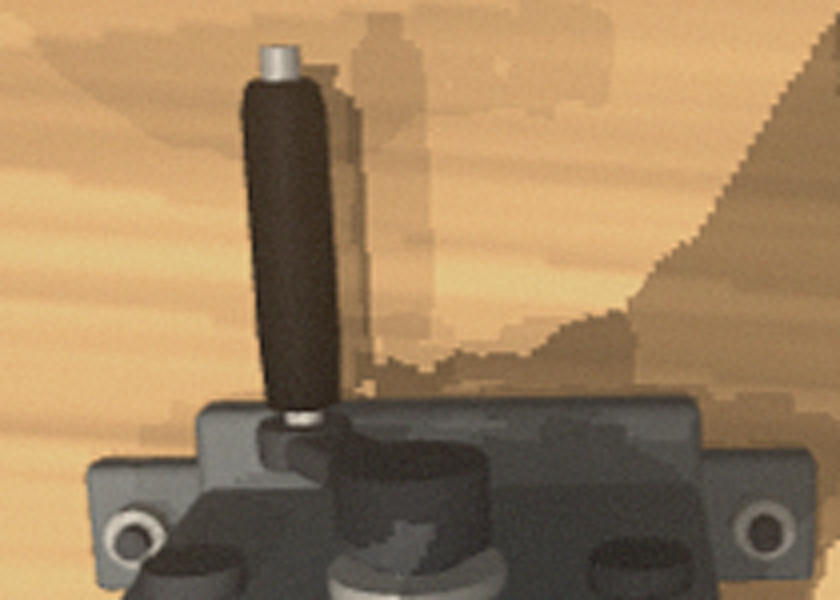

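View pics/c2.png

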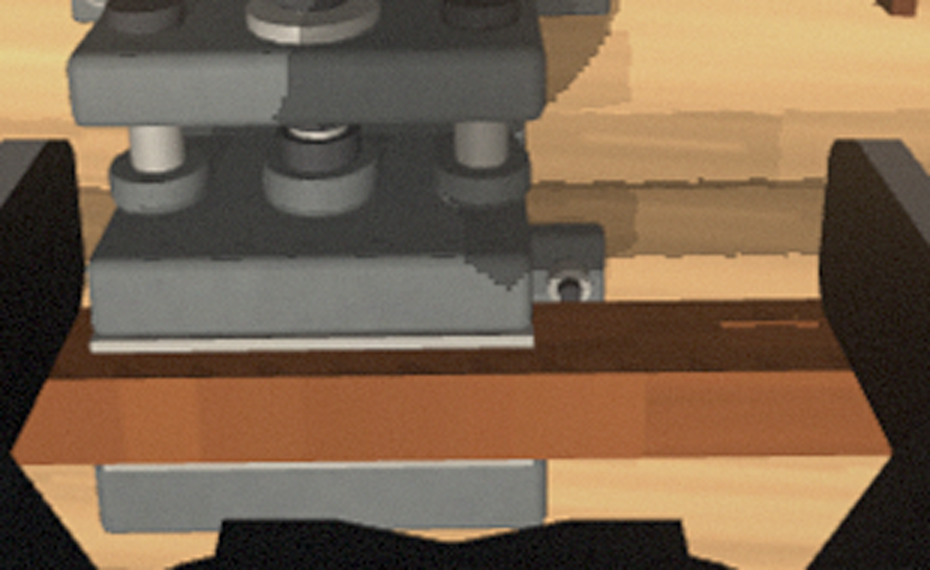

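```bash
cat > fit.py <<'E'
from h import *
import pickle
from scipy.optimize import least_squares
w=pickle.load(open("w1.pkl","rb"))
c2=lambda x,y:(x/3+170,y/3+260)
# (vise pt),(pix crop2), use col,row flags
obs=[((-.092,0,.134),c2(308,90),1,0),((-.079,0,.134),c2(308,122),0,1),((-.105,0,.134),c2(308,56),0,1),
((.056,0,.150),c2(322,497),1,0),((.082,.0,.150),c2(322,529),0,1),
((-.079,.06,.134),c2(500,120),0,1),((-.079,-.06,.134),c2(120,124),0,1),((.082,.06,.150),c2(515,527),0,1),((.082,-.06,.150),c2(130,531),0,1)]
def V(p): 
    c,s=np.cos(p[2]),np.sin(p[2]); return lambda q:np.array([p[0]+c*q[0]-s*q[1],p[1]+s*q[0]+c*q[1],q[2]])
def res(p):
    r=[]
    for q,px,a,b in obs:
        d=proj(w,V(p)(q))[0]-px
        if a:r.append(d[0])
        if b:r.append(d[1])
    return r
if __name__=="__main__":
    s=least_squares(res,[.65,-.23,.07]);p=s.x;print(p.round(4),np.round(s.fun,1))
    # grip tip/ends
    for z in (.04,.05,.06,.07):
        for px in [(291/4+170,85/4+120),(302/4+170,405/4+120),(297/4+170,245/4+120)]:
            g=at_z(w,px,z); d=g[:2]-p[:2];c,sn=np.cos(p[2]),np.sin(p[2])
            print(z,g.round(4),"vise frame",round(c*d[0]+sn*d[1],4),round(-sn*d[0]+c*d[1],4))
    # jaw face: white strip far edge row ~350 z .150
    for px,z in [(c2(312,335),.15),(c2(312,350),.15),(c2(410,376),.154),(c2(410,463),.154),(c2(410,305),.114),(c2(722,324),.134)]:
        g=at_z(w,px,z);d=g[:2]-p[:2];print(z,g.round(4),"vf",round(c*d[0]+sn*d[1],4),round(-sn*d[0]+c*d[1],4))
E
python3 fit.py
```

```text
[ 0.6443 -0.232   0.0845] [ -0.3  -6.1 -10.2   0.3  11.7  -6.3  -5.9  11.7  11.8]
0.04 [ 0.4349 -0.2858  0.04  ] vise frame -0.2132 -0.036
0.04 [ 0.5222 -0.2812  0.04  ] vise frame -0.1258 -0.0388
0.04 [ 0.4773 -0.2834  0.04  ] vise frame -0.1707 -0.0372
0.05 [ 0.4341 -0.284   0.05  ] vise frame -0.2138 -0.0341
0.05 [ 0.5195 -0.2795  0.05  ] vise frame -0.1284 -0.0369
0.05 [ 0.4756 -0.2817  0.05  ] vise frame -0.1723 -0.0353
0.06 [ 0.4333 -0.2823  0.06  ] vise frame -0.2145 -0.0323
0.06 [ 0.5167 -0.2779  0.06  ] vise frame -0.1309 -0.035
0.06 [ 0.4739 -0.28    0.06  ] vise frame -0.1738 -0.0335
0.07 [ 0.4325 -0.2805  0.07  ] vise frame -0.2151 -0.0305
0.07 [ 0.514  -0.2762  0.07  ] vise frame -0.1335 -0.0331
0.07 [ 0.4721 -0.2783  0.07  ] vise frame -0.1754 -0.0317
0.15 [ 0.6375 -0.2333  0.15  ] vf -0.0068 -0.0007
0.15 [ 0.643 -0.233  0.15 ] vf -0.0014 -0.001
0.154 [ 0.6475 -0.2016  0.154 ] vf 0.0058 0.03
0.154 [ 0.6802 -0.1996  0.154 ] vf 0.0385 0.0293
0.114 [ 0.6482 -0.2028  0.114 ] vf 0.0064 0.0288
0.134 [ 0.635 -0.1    0.134] vf 0.0019 0.1322
```

```bash
sed -i 's/^((.056,0,.150),c2(322,497),1,0).*/((.046,0,.150),c2(322,497),1,0),/; s/,((.082,.06,.150).*/]/' fit.py; sed -n 6,12p fit.py; python3 fit.py
```

```text
# (vise pt),(pix crop2), use col,row flags
obs=[((-.092,0,.134),c2(308,90),1,0),((-.079,0,.134),c2(308,122),0,1),((-.105,0,.134),c2(308,56),0,1),
((.046,0,.150),c2(322,497),1,0),
((-.079,.06,.134),c2(500,120),0,1),((-.079,-.06,.134),c2(120,124),0,1)]
def V(p): 
    c,s=np.cos(p[2]),np.sin(p[2]); return lambda q:np.array([p[0]+c*q[0]-s*q[1],p[1]+s*q[0]+c*q[1],q[2]])
def res(p):
[ 0.6515 -0.2315  0.0829] [ 0.1  1.  -2.8 -0.1  0.9  1.1]
0.04 [ 0.4349 -0.2858  0.04  ] vise frame -0.2204 -0.0361
0.04 [ 0.5222 -0.2812  0.04  ] vise frame -0.133 -0.0388
0.04 [ 0.4773 -0.2834  0.04  ] vise frame -0.1779 -0.0373
0.05 [ 0.4341 -0.284   0.05  ] vise frame -0.221 -0.0343
0.05 [ 0.5195 -0.2795  0.05  ] vise frame -0.1356 -0.0369
0.05 [ 0.4756 -0.2817  0.05  ] vise frame -0.1795 -0.0355
0.06 [ 0.4333 -0.2823  0.06  ] vise frame -0.2217 -0.0325
0.06 [ 0.5167 -0.2779  0.06  ] vise frame -0.1381 -0.0351
0.06 [ 0.4739 -0.28    0.06  ] vise frame -0.181 -0.0336
0.07 [ 0.4325 -0.2805  0.07  ] vise frame -0.2223 -0.0307
0.07 [ 0.514  -0.2762  0.07  ] vise frame -0.1407 -0.0332
0.07 [ 0.4721 -0.2783  0.07  ] vise frame -0.1826 -0.0318
0.15 [ 0.6375 -0.2333  0.15  ] vf -0.0141 -0.0006
0.15 [ 0.643 -0.233  0.15 ] vf -0.0086 -0.0008
0.154 [ 0.6475 -0.2016  0.154 ] vf -0.0015 0.0302
0.154 [ 0.6802 -0.1996  0.154 ] vf 0.0312 0.0295
0.114 [ 0.6482 -0.2028  0.114 ] vf -0.0009 0.0289
0.134 [ 0.635 -0.1    0.134] vf -0.0056 0.1324
```

```bash
python3 - <<'E'
from h import *
for i in range(2):
    s,p,Rm=st(); print(p)
p,Rm=plan([.4700,-.2005,.3503],Rdown(.0709),[([.4648,-.2807,.13],Rdown(.078),6),([.4648,-.2807,.09],Rdown(.078),2)],3)
p,Rm=plan(p,Rm,[([.4648,-.2807,.037],Rdown(.078),4)],3)
E
```

```text
[ 0.46953825 -0.19942227  0.35023996]
[ 0.46953825 -0.19942227  0.35023996]
[[0.367,0.018,-0.133,-0.012,0,0.0],[0.367,0.018,-0.133,-0.012,0,0.0],[0.367,0.019,-0.133,-0.012,0,0.0],[0.367,0.019,-0.132,-0.012,0,0.0],[0.367,0.018,-0.132,-0.011,0,0.0],[0.368,0.019,-0.133,-0.012,0,0.0],[0.2,0,0,0,0,0.0],[0.2,0,0,0,0,0.0]]
end [ 0.4648 -0.2807  0.09  ] [-1.2664  1.1713  1.2664]
[[0.132,0,0,0,0,0.0],[0.133,0,0,0,0,0.0],[0.132,0,0,0,0,0.0],[0.133,0,0,0,0,0.0]]
end [ 0.4648 -0.2807  0.037 ] [-1.2664  1.1713  1.2664]
```

Emit:
{"op": "drive_tool", "data": {"increments": [[[0.367,0.018,-0.133,-0.012,0,0],[0.367,0.018,-0.133,-0.012,0,0],[0.367,0.019,-0.133,-0.012,0,0],[0.367,0.019,-0.132,-0.012,0,0],[0.367,0.018,-0.132,-0.011,0,0],[0.368,0.019,-0.133,-0.012,0,0],[0.2,0,0,0,0,0],[0.2,0,0,0,0,0]]], "claw": 60}}

```text
time_s: 5.4
eef_pos: [0.4646, -0.2795, 0.0895]
ee_rot: [-1.267, 1.171, 1.267]
ft_force: [-0.1, 0.3, 0.6]
gripper_width: 0.699
```

```bash
python3 - <<'E'
from bench import *
from h import *
w=grab_frame("wrist"); cv2.imwrite("pics/w3.png",w["color"][:,:,::-1]); s=read_state();print(s["time_s"],s["eef_pos"],s["gripper_width"])
E
```

```text
5.45 [ 0.46332949 -0.27844551  0.08720321] 0.698755543318655
```

View pics/w3.png

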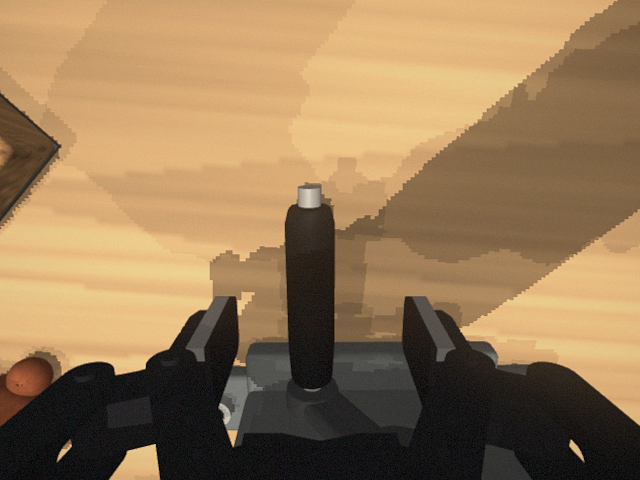

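Emit:
{"op": "drive_tool", "data": {"increments": [[[0.132,0,0,0,0,0],[0.133,0,0,0,0,0],[0.132,0,0,0,0,0],[0.133,0,0,0,0,0],[0,0,0,0,0,0],[0,0,0,0,0,0],[0,0,0,0,0,0],[0,0,0,0,0,0]]]}}

```text
time_s: 6.45
eef_pos: [0.4651, -0.2809, 0.0374]
ee_rot: [-1.267, 1.172, 1.265]
ft_force: [0.4, 0.4, -0.5]
gripper_width: 0.701
```

Emit:
{"op": "drive_tool", "data": {"increments": [[[0,0,0,0,0,0],[0,0,0,0,0,0],[0,0,0,0,0,0],[0,0,0,0,0,0],[0,0,0,0,0,0],[0,0,0,0,0,0],[0,0,0,0,0,0],[0,0,0,0,0,0]]], "claw": 10}}

```text
time_s: 7.45
eef_pos: [0.4649, -0.281, 0.037]
ee_rot: [-1.266, 1.172, 1.265]
ft_force: [-0.5, -4.4, 0.2]
gripper_width: 0.234
```

```bash
python3 - <<'E'
from bench import *
from h import *
w=grab_frame("wrist"); cv2.imwrite("pics/w4.png",w["color"][:,:,::-1]); s=read_state();print(s)
E
```

```text
{'time_s': 7.5, 'qpos': array([-6.79316285e-01,  5.21980193e-01, -4.50955333e-01,  5.97493361e-01,
       -1.90059068e-04, -7.56613578e-01]), 'dq': array([ 0.00309008,  0.00245323, -0.00098167, -0.00160097,  0.0002514 ,
       -0.00072738]), 'joint_torque': array([ 2.34673329e+00, -4.69225788e+01,  1.73801923e+01,  1.25482522e+00,
        1.14480011e+00,  2.27294565e-02]), 'eef_pos': array([ 0.46491008, -0.28090231,  0.03695605]), 'ee_rot': array([-1.26626768,  1.17182492,  1.26561322]), 'ft_force': array([-0.08397097, -4.77774964, -1.04743798]), 'wrist_torque': array([-9.78812395e-01,  7.12830317e-04,  6.46999326e-03]), 'gripper_width': 0.23410947586627437}
```

View pics/w4.png

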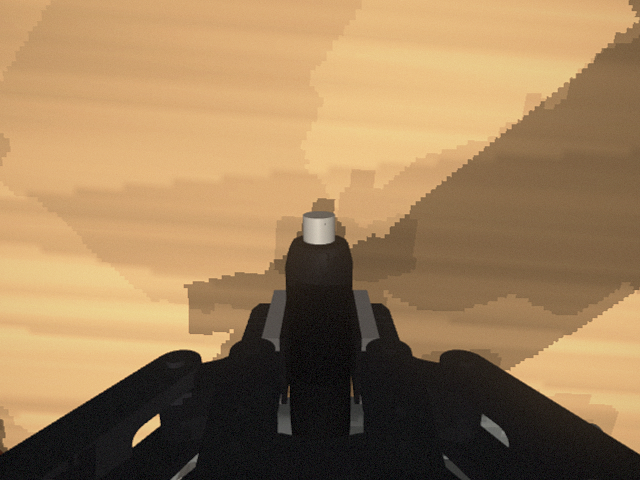

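```bash
cat > crank.py <<'E'
import numpy as np,sys
def gen(a0,a1,n,corr=(0,0,0)):
    a=np.linspace(a0,a1,n+1);acc=np.zeros(3);rows=[]
    P=lambda t:np.array([-.06*np.cos(t),-.010*t/2/np.pi,-.06*np.sin(t)])*10
    for i in range(n):
        d=np.round(P(a[i+1])-P(a[0])+np.array(corr)*10*(i+1)/n-acc,3)+0;acc+=d;rows.append(d.tolist()+[0,0,0])
    for j in range(0,n,8):print(rows[j:j+8])
if __name__=="__main__":gen(*[float(x) for x in sys.argv[1:3]],int(sys.argv[3]))
E
python3 crank.py 2.523 3.723 8
```

```text
[[0.047, -0.002, 0.077, 0, 0, 0], [0.034, -0.003, 0.083, 0, 0, 0], [0.022, -0.002, 0.087, 0, 0, 0], [0.008, -0.003, 0.09, 0, 0, 0], [-0.005, -0.002, 0.09, 0, 0, 0], [-0.018, -0.002, 0.088, 0, 0, 0], [-0.032, -0.003, 0.084, 0, 0, 0], [-0.043, -0.002, 0.078, 0, 0, 0]]
```

Emit:
{"op": "drive_tool", "data": {"increments": [[[0.047,-0.002,0.077,0,0,0],[0.034,-0.003,0.083,0,0,0],[0.022,-0.002,0.087,0,0,0],[0.008,-0.003,0.09,0,0,0],[-0.005,-0.002,0.09,0,0,0],[-0.018,-0.002,0.088,0,0,0],[-0.032,-0.003,0.084,0,0,0],[-0.043,-0.002,0.078,0,0,0]]]}}

```text
time_s: 8.5
eef_pos: [0.4614, -0.2166, 0.0373]
ee_rot: [-1.271, 1.18, 1.261]
ft_force: [-6.7, -14.4, 9.7]
gripper_width: 0.235
```

```bash
python3 - <<'E'
from h import *
s,p,Rm=st();print(s["time_s"],p,s["ft_force"],s["wrist_torque"],s["gripper_width"])
E
python3 crank.py 3.723 5.323 8
```

```text
8.5 [ 0.46142043 -0.21662451  0.03733463] [ -6.72409751 -14.39894706   9.7009963 ] [-2.87740409  1.17145382 -0.05527414] 0.2349890350978868
[[-0.075, -0.003, 0.093, 0, 0, 0], [-0.093, -0.003, 0.076, 0, 0, 0], [-0.106, -0.004, 0.057, 0, 0, 0], [-0.114, -0.003, 0.034, 0, 0, 0], [-0.12, -0.003, 0.01, 0, 0, 0], [-0.119, -0.003, -0.013, 0, 0, 0], [-0.114, -0.003, -0.036, 0, 0, 0], [-0.104, -0.003, -0.059, 0, 0, 0]]
```

Emit:
{"op": "drive_tool", "data": {"increments": [[[-0.078,-0.003,0.09,0,0,0],[-0.096,-0.003,0.073,0,0,0],[-0.108,-0.004,0.055,0,0,0],[-0.115,-0.003,0.032,0,0,0],[-0.12,-0.003,0.008,0,0,0],[-0.119,-0.003,-0.015,0,0,0],[-0.114,-0.003,-0.037,0,0,0],[-0.104,-0.003,-0.06,0,0,0]]]}}

```text
time_s: 9.5
eef_pos: [0.4621, -0.1982, 0.1199]
ee_rot: [-1.265, 1.173, 1.268]
ft_force: [3.5, -7.0, -13.0]
gripper_width: 0.236
```

```bash
python3 - <<'E'
from h import *
s,p,Rm=st();print(s["time_s"],p,s["ft_force"],s["wrist_torque"],s["gripper_width"])
E
python3 crank.py 5.323 6.923 8
```

```text
9.5 [ 0.46208597 -0.1982106   0.1198944 ] [  3.53411097  -6.98088254 -13.03734252] [-1.48279744 -0.6550246   0.06149101] 0.23647756537133072
[[-0.091, -0.003, -0.078, 0, 0, 0], [-0.073, -0.003, -0.095, 0, 0, 0], [-0.053, -0.004, -0.107, 0, 0, 0], [-0.031, -0.003, -0.116, 0, 0, 0], [-0.008, -0.003, -0.119, 0, 0, 0], [0.017, -0.003, -0.119, 0, 0, 0], [0.04, -0.003, -0.113, 0, 0, 0], [0.062, -0.003, -0.103, 0, 0, 0]]
```

Emit:
{"op": "drive_tool", "data": {"increments": [[[-0.088,-0.003,-0.082,0,0,0],[-0.07,-0.003,-0.099,0,0,0],[-0.051,-0.004,-0.109,0,0,0],[-0.03,-0.003,-0.117,0,0,0],[-0.007,-0.003,-0.119,0,0,0],[0.017,-0.003,-0.119,0,0,0],[0.04,-0.003,-0.113,0,0,0],[0.062,-0.003,-0.103,0,0,0]]]}}

```text
time_s: 10.5
eef_pos: [0.4722, -0.285, 0.1358]
ee_rot: [-1.268, 1.172, 1.264]
ft_force: [-2.5, -0.6, 7.3]
gripper_width: 0.234
```

```bash
python3 - <<'E'
from h import *
s,p,Rm=st();print(s["time_s"],p,s["ft_force"],s["wrist_torque"],s["gripper_width"])
E
python3 crank.py 6.923 8.523 8
```

```text
10.5 [ 0.47218399 -0.28503453  0.13580253] [-2.51093187 -0.55447015  7.26160804] [0.04588995 0.42487036 0.13468143] 0.23445336178312137
[[0.081, -0.003, -0.088, 0, 0, 0], [0.096, -0.003, -0.071, 0, 0, 0], [0.109, -0.004, -0.05, 0, 0, 0], [0.117, -0.003, -0.028, 0, 0, 0], [0.12, -0.003, -0.003, 0, 0, 0], [0.118, -0.003, 0.02, 0, 0, 0], [0.112, -0.003, 0.043, 0, 0, 0], [0.1, -0.003, 0.065, 0, 0, 0]]
```

Emit:
{"op": "drive_tool", "data": {"increments": [[[0.081,-0.003,-0.088,0,0,0],[0.096,-0.003,-0.071,0,0,0],[0.109,-0.004,-0.05,0,0,0],[0.117,-0.003,-0.028,0,0,0],[0.12,-0.003,-0.003,0,0,0],[0.118,-0.003,0.02,0,0,0],[0.112,-0.003,0.043,0,0,0],[0.1,-0.003,0.065,0,0,0]]]}}

```text
time_s: 11.5
eef_pos: [0.4756, -0.2935, 0.0478]
ee_rot: [-1.265, 1.169, 1.267]
ft_force: [0.7, 3.2, 9.3]
gripper_width: 0.237
```

```bash
python3 - <<'E'
from h import *
s,p,Rm=st();print(s["time_s"],p,s["ft_force"],s["wrist_torque"],s["gripper_width"])
E
python3 crank.py 8.523 10.123 8
```

```text
11.5 [ 0.47558472 -0.2935453   0.04781866] [0.74057824 3.20352657 9.30145081] [ 0.67798368 -0.1188607   0.17204541] 0.23686842813679831
[[0.086, -0.003, 0.083, 0, 0, 0], [0.068, -0.003, 0.099, 0, 0, 0], [0.047, -0.004, 0.11, 0, 0, 0], [0.024, -0.003, 0.118, 0, 0, 0], [0.0, -0.003, 0.119, 0, 0, 0], [-0.024, -0.003, 0.118, 0, 0, 0], [-0.046, -0.003, 0.11, 0, 0, 0], [-0.068, -0.003, 0.099, 0, 0, 0]]
```

Emit:
{"op": "drive_tool", "data": {"increments": [[[0.086,-0.003,0.083,0,0,0],[0.068,-0.002,0.099,0,0,0],[0.047,-0.002,0.11,0,0,0],[0.024,-0.001,0.118,0,0,0],[0,0,0.119,0,0,0],[-0.024,0,0.118,0,0,0],[-0.046,0,0.11,0,0,0],[0,0,0,0,0,0]]]}}

```text
time_s: 12.5
eef_pos: [0.4716, -0.2214, 0.0342]
ee_rot: [-1.271, 1.175, 1.262]
ft_force: [-0.3, -5.4, 11.2]
gripper_width: 0.237
```

```bash
python3 - <<'E'
from h import *
from bench import *
w=grab_frame("wrist"); cv2.imwrite("pics/w5.png",w["color"][:,:,::-1])
s,p,Rm=st();print(s["time_s"],p,s["ft_force"],s["wrist_torque"],s["gripper_width"],s["ee_rot"])
dx,dy=p[0]-.6515,p[1]+.2315;y=-.0779*dx+.997*dy;z=p[2]+.0187-.105;print(y,z,np.hypot(y,z),np.arctan2(-y,z)%(2*np.pi)+2*np.pi)
E
```

```text
12.55 [ 0.47159015 -0.22137124  0.03420256] [-0.24243686 -5.43609334 11.73676463] [-1.16995703  0.06712125  0.12301954] 0.2369132672787096 [-1.27105614  1.17449414  1.26172413]
0.02411334982485675 -0.05209744293887477 0.05740729222446598 9.858267180639663
```

View pics/w5.png

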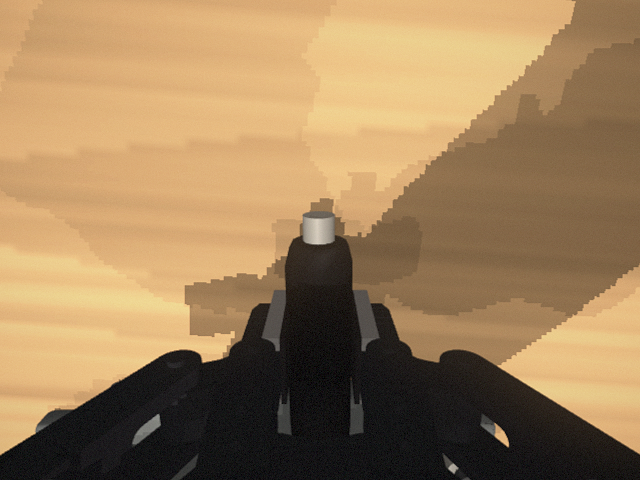

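Emit:
{"op": "drive_tool", "data": {"increments": [[[0,0,0,0,0,0],[0,0,0,0,0,0],[0,0,0,0,0,0],[-0.1,0,0,0,0,0],[-0.3,0.03,0,0,0,0],[-0.5,0.05,0,0,0,0],[-0.5,0,0,0,0,0],[-0.5,0,0,0,0,0]]], "claw": 60}}

```text
time_s: 13.55
eef_pos: [0.462, -0.2198, 0.2252]
ee_rot: [-1.266, 1.171, 1.265]
ft_force: [0.3, -0.1, -0.2]
gripper_width: 0.704
```

```bash
python3 - <<'E'
from h import *
s,p,Rm=st();print(s["time_s"],p,s["ft_force"],s["gripper_width"],s["ee_rot"])
th=.6
Rt=Rdown(.078)@R.from_rotvec([0,0,th]).as_matrix(); print(Rt.round(2))
plan(p,Rm,[([.58,-.09,.26],Rt,7),([.59,-.08,.21],Rt,1)],2)
E
```

```text
13.55 [ 0.46198498 -0.21977229  0.22523868] [ 0.31170146 -0.05794457 -0.22067326] 0.7040191084890342 [-1.2661288   1.1714485   1.26547031]
[[-0.56 -0.82 -0.08]
 [-0.04 -0.06  1.  ]
 [-0.83  0.56  0.  ]]
[[-0.05,-0.18,0.17,0,0,0.86],[-0.07,-0.18,0.17,0,0,0.86],[-0.08,-0.17,0.17,0,0,0.86],[-0.09,-0.16,0.17,0,0,0.86],[-0.11,-0.16,0.17,0,0,0.85],[-0.12,-0.15,0.18,0,0,0.86],[-0.13,-0.13,0.17,-0.01,0,0.85],[0.35,-0.37,0.09,0,0,0.0]]
end [ 0.5899 -0.0805  0.2101] [-0.9375  1.6198  1.6887]
```

```bash
python3 - <<'E'
from h import *
s,p,Rm=st()
Rt=Rdown(.078)@R.from_rotvec([0,0,-.6]).as_matrix(); print(Rt.round(2))
plan(p,Rm,[([.58,-.09,.26],Rt,7),([.59,-.08,.21],Rt,1)],2)
E
```

```text
[[ 0.56 -0.82 -0.08]
 [ 0.04 -0.06  1.  ]
 [-0.83 -0.56  0.  ]]
[[-0.05,-0.18,0.17,0,0,-0.86],[-0.03,-0.19,0.17,0,0,-0.86],[-0.02,-0.19,0.17,0,0,-0.86],[0,-0.19,0.17,0,0,-0.85],[0.01,-0.19,0.17,0,0,-0.86],[0.03,-0.18,0.18,0,0,-0.85],[0.05,-0.18,0.17,-0.01,-0.01,-0.86],[0.47,0.19,0.09,0,0,0.0]]
end [ 0.5899 -0.0805  0.2102] [-1.4715  0.7034  0.8169]
```

Emit:
{"op": "drive_tool", "data": {"increments": [[[-0.05,-0.18,0.17,0,0,-0.86],[-0.03,-0.19,0.17,0,0,-0.86],[-0.02,-0.19,0.17,0,0,-0.86],[0,-0.19,0.17,0,0,-0.85],[0.01,-0.19,0.17,0,0,-0.86],[0.03,-0.18,0.18,0,0,-0.85],[0.05,-0.18,0.17,0,0,-0.86],[0.47,0.19,0.09,0,0,0]]], "claw": 80}}

```text
time_s: 14.55
eef_pos: [0.5928, -0.081, 0.2124]
ee_rot: [-1.477, 0.699, 0.808]
ft_force: [1.0, 0.3, -1.3]
gripper_width: 0.936
```

```bash
python3 - <<'E'
from h import *
from bench import *
import pickle,time
w=grab_frame("wrist")  # settle
w=grab_frame("wrist")
s,p,Rm=st();print(s["time_s"],p,s["ee_rot"],s["dq"].round(3))
w=grab_frame("wrist"); cv2.imwrite("pics/w6.png",w["color"][:,:,::-1]); pickle.dump(w,open("w6.pkl","wb"))
for t in ["vise","vise_jaw","post","mortise"]:
    print(t,[(np.round(x["centre"],1).tolist(),round(x["p"],2)) for x in place_of(w,t)[:3]])
E
```

```text
14.65 [ 0.58674806 -0.07834228  0.20301677] [-1.4661745   0.70816133  0.82448799] [-0.019 -0.039  0.076  0.1    0.009 -0.016]
vise [([118.1, 116.1], 0.93)]
vise_jaw []
post []
mortise [([312.3, 249.5], 0.82), ([458.3, 221.5], 0.64)]
```

View pics/w6.png

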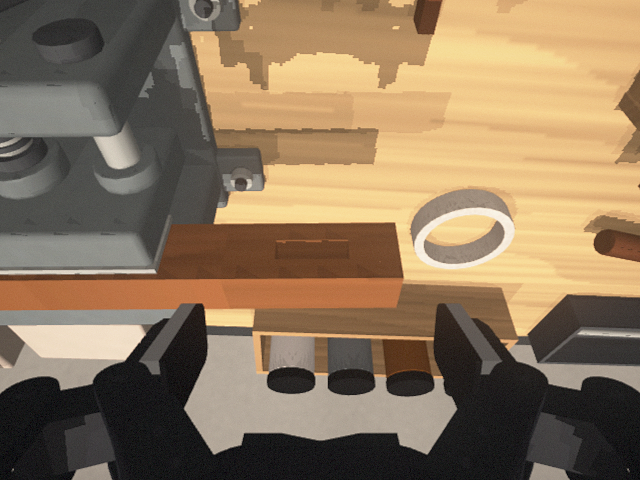

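```bash
python3 - <<'E'
from h import *
import pickle
w=pickle.load(open("w6.pkl","rb")); crop(w,(250,205,415,320),"c6.png",4); crop(w,(100,200,265,320),"c6b.png",4)
print(w["world_from_camera"].round(4))
E
```

```text
[[-0.0781 -0.6348 -0.7687  0.4481]
 [ 0.9969 -0.0469 -0.0625 -0.0886]
 [ 0.0036 -0.7712  0.6365  0.2812]
 [ 0.      0.      0.      1.    ]]
```

View pics/c6.png

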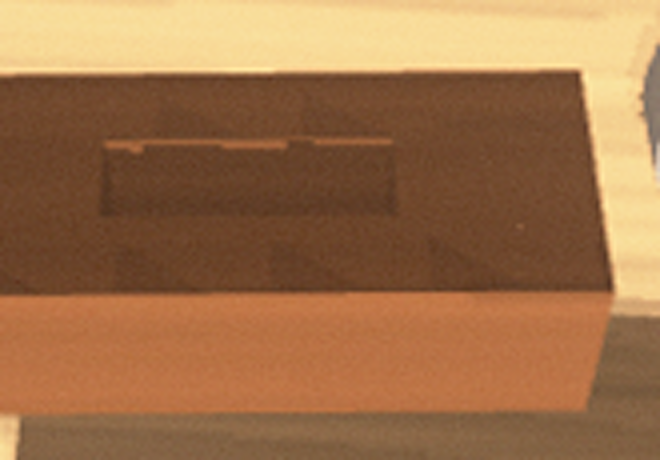

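View pics/c6b.png

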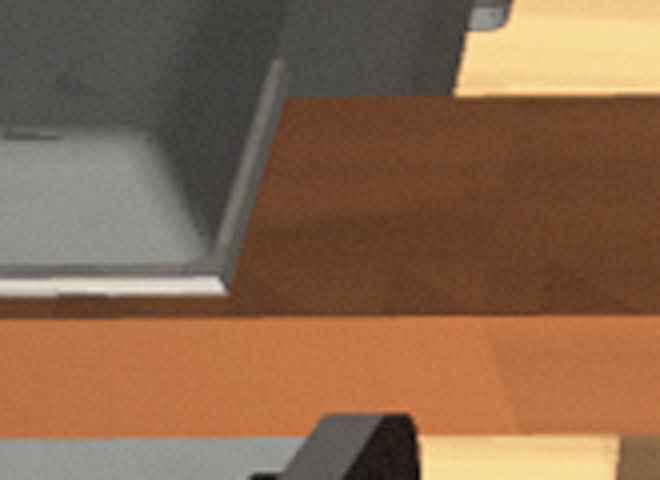

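```bash
cat > fitm.py <<'E'
from h import *
import pickle
from scipy.optimize import least_squares
w=pickle.load(open("w6.pkl","rb"))
k=lambda x,y:np.array([x/4+250,y/4+205])
k2=lambda x,y:np.array([x/4+100,y/4+200])
pts=[((0,-.021,.007),k(100,213)),((0,.021,.007),k(398,213)),((0,.021,-.007),k(394,141)),((0,-.021,-.007),k(102,141)),
((0,.05,.02),k(613,292)),((0,.05,-.02),k(581,70)),((.032,.05,.02),k(585,411))]
rowpts=[((0,None,.02),k2(100,316)),((0,None,.02),k2(650,315)),((.032,None,.02),k2(120,437))]
def W(p,q):
    c,s=np.cos(p[3]),np.sin(p[3]);return np.array([p[0]+c*q[0]-s*q[1],p[1]+s*q[0]+c*q[1],p[2]+q[2]])
def res(p,fz=None):
    p=np.array(p)
    if fz is not None:p=np.array([p[0],p[1],fz,p[2]])
    r=[]
    for q,px in pts:r+=list(proj(w,W(p,q))[0]-px)
    for q,px in rowpts:
        a=proj(w,W(p,(q[0],-.15,q[2])))[0];b=proj(w,W(p,(q[0],.0,q[2])))[0]
        t=(px[0]-a[0])/(b[0]-a[0]);r.append(a[1]+t*(b[1]-a[1])-px[1])
    return r
s=least_squares(res,[.635,-.08,.134,.078]);print("free z",s.x.round(4),np.round(s.fun,1))
s=least_squares(lambda p:res(p,.134),[.635,-.08,.078]);print("z fixed",s.x.round(4),np.round(s.fun,1))
E
python3 fitm.py
```

```text
free z [ 0.6379 -0.0778  0.1343  0.0815] [-0.4  1.  -0.2  0.6 -0.4 -0.8  0.7 -0.4  0.6 -0.1 -0.   0.  -0.4 -0.1
  0.3 -0.2 -0.3]
z fixed [ 0.6383 -0.0777  0.0821] [-0.2  1.  -0.2  0.6 -0.4 -0.7  0.8 -0.3  0.5 -0.2 -0.1  0.1 -0.5 -0.3
  0.3 -0.2 -0.4]
```

```bash
python3 - <<'E'
from h import *
s,p,Rm=st();print(s["time_s"],p,s["ee_rot"])
plan(p,Rm,[([.50,.375,.24],Rdown(.14),12)],2)
E
```

```text
14.9 [ 0.59133185 -0.08159809  0.21010049] [-1.47269768  0.70344343  0.81326741]
[[-0.05,0.02,0.39,-0.05,-0.02,0.5],[-0.05,0.02,0.38,-0.05,-0.02,0.5],[-0.04,0.03,0.39,-0.05,-0.02,0.5],[-0.04,0.03,0.39,-0.05,-0.02,0.5],[-0.04,0.02,0.39,-0.05,-0.02,0.5],[-0.04,0.03,0.38,-0.05,-0.01,0.5],[-0.03,0.02,0.39,-0.05,-0.02,0.5],[-0.03,0.03,0.38,-0.05,-0.01,0.51]]
[[-0.03,0.02,0.39,-0.05,-0.02,0.5],[-0.03,0.02,0.38,-0.05,-0.01,0.51],[-0.03,0.03,0.39,-0.05,-0.02,0.5],[-0.03,0.02,0.39,-0.05,-0.01,0.51]]
end [0.5002 0.3755 0.24  ] [-1.3113  1.1405  1.3114]
```

Emit:
{"op": "drive_tool", "data": {"increments": [[[-0.05,0.02,0.39,-0.05,-0.02,0.5],[-0.05,0.02,0.38,-0.05,-0.02,0.5],[-0.04,0.03,0.39,-0.05,-0.02,0.5],[-0.04,0.03,0.39,-0.05,-0.02,0.5],[-0.04,0.02,0.39,-0.05,-0.02,0.5],[-0.04,0.03,0.38,-0.05,-0.01,0.5],[-0.03,0.02,0.39,-0.05,-0.02,0.5],[-0.03,0.03,0.38,-0.05,-0.01,0.51]]]}}

```text
time_s: 15.9
eef_pos: [0.5297, 0.2251, 0.2302]
ee_rot: [-1.376, 0.994, 1.148]
ft_force: [-0.4, 0.4, -0.1]
gripper_width: 0.941
```

Emit:
{"op": "drive_tool", "data": {"increments": [[[-0.03,0.02,0.39,-0.05,-0.02,0.5],[-0.03,0.02,0.38,-0.05,-0.01,0.51],[-0.03,0.03,0.39,-0.05,-0.02,0.5],[-0.03,0.02,0.39,-0.05,-0.01,0.51],[0,0,0,0,0,0],[0,0,0,0,0,0],[0,0,0,0,0,0],[0,0,0,0,0,0]]], "claw": 85.4}}

```text
time_s: 16.9
eef_pos: [0.4991, 0.3753, 0.239]
ee_rot: [-1.309, 1.141, 1.313]
ft_force: [-0.9, 0.1, 0.3]
gripper_width: 1.0
```

```bash
python3 - <<'E'
from h import *
from bench import *
import pickle
s,p,Rm=st();print(s["time_s"],p,s["ee_rot"],s["dq"].round(3),s["qpos"].round(2))
w=grab_frame("wrist"); cv2.imwrite("pics/w7.png",w["color"][:,:,::-1]); pickle.dump(w,open("w7.pkl","wb"))
for t in ["slat","slat_grip","slat_tip","slat_shoulder","stub_slat","rack"]:
    r=[(np.round(x["centre"],1).tolist(),round(x["p"],2)) for x in place_of(w,t)[:3]]
    print(t,r,[at_z(w,x[0],.041).round(4) for x in r])
crop(w,(220,240,420,440),"c7.png",3)
E
```

```text
16.9 [0.49909757 0.37534966 0.23897908] [-1.30850343  1.14149969  1.3132326 ] [ 0.003  0.004  0.003  0.001  0.002 -0.   ] [0.53 0.46 0.03 1.14 0.   0.39]
slat [([329.7, 228.5], 0.92), ([581.9, 10.1], 0.78)] [array([0.5202, 0.3876, 0.041 ]), array([0.3306, 0.5467, 0.041 ])]
slat_grip [([327.4, 231.5], 0.79), ([584.0, 8.5], 0.78)] [array([0.5231, 0.3861, 0.041 ]), array([0.3293, 0.5479, 0.041 ])]
slat_tip [([334.5, 367.1], 0.75)] [array([0.6525, 0.4114, 0.041 ])]
slat_shoulder [([331.1, 303.9], 0.97)] [array([0.589 , 0.3989, 0.041 ])]
stub_slat [([217.1, 224.0], 0.98)] [array([0.5293, 0.2932, 0.041 ])]
rack [] []
```

View pics/w7.png

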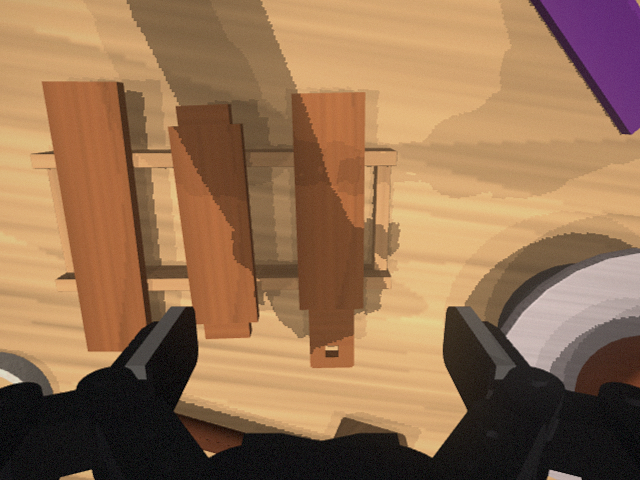

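```bash
python3 - <<'E'
from h import *
import pickle
w=pickle.load(open("w7.pkl","rb")); crop(w,(280,80,380,230),"c7a.png",4); crop(w,(280,290,380,380),"c7b.png",6)
E
```

```text
(no output)
```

View pics/c7a.png

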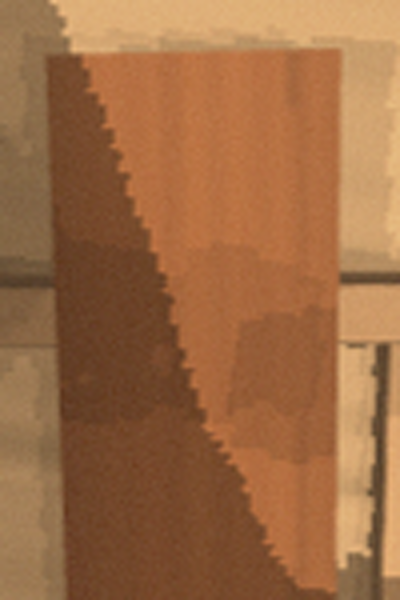

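View pics/c7b.png

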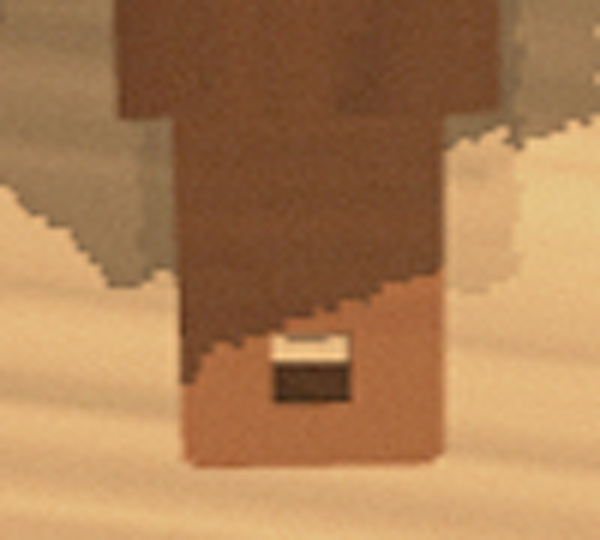

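```bash
python3 - <<'E'
from h import *
import pickle
from scipy.optimize import least_squares
w=pickle.load(open("w7.pkl","rb"))
a=lambda x,y:np.array([x/4+280,y/4+80]); b=lambda x,y:np.array([x/6+280,y/6+290])
pts=[((-.11,-.028,.012),a(48,57)),((-.11,.028,.012),a(341,50)),((.07,-.028,.012),b(118,117)),((.07,.028,.012),b(500,113)),((.129,-.0195,.011),b(182,463)),((.129,.0195,.011),b(443,460))]
def W(p,q):
    c,s=np.cos(p[2]),np.sin(p[2]);return np.array([p[0]+c*q[0]-s*q[1],p[1]+s*q[0]+c*q[1],p[3]+q[2]])
f=lambda p:np.concatenate([proj(w,W(p,q))[0]-x for q,x in pts])
s=least_squares(f,[.518,.388,.14,.035]);print(s.x.round(4),s.fun.round(1))
s2=least_squares(lambda p:f([*p,.035]),[.518,.388,.14]);print(s2.x.round(4),s2.fun.round(1))
x=s2.x
_,p,Rm=st()
plan(p,Rm,[([x[0],x[1],.10],Rdown(x[2]),6),([x[0],x[1],.075],Rdown(x[2]),2)],3)
E
```

```text
[0.5222 0.3884 0.1575 0.0345] [-0.2 -0.1  0.3  0.1 -0.1  0.3 -0.1 -0.2  0.6  0.1 -0.6 -0.1]
[0.5221 0.3884 0.1575] [-0.3 -0.3  0.4 -0.1 -0.1  0.4 -0.1 -0.1  0.6  0.3 -0.5  0. ]
[[0.231,-0.042,0.014,-0.029,0.002,-0.005],[0.231,-0.042,0.014,-0.029,0.002,-0.005],[0.231,-0.042,0.014,-0.029,0.002,-0.005],[0.231,-0.041,0.014,-0.03,0.002,-0.005],[0.23,-0.041,0.015,-0.029,0.002,-0.005],[0.231,-0.042,0.014,-0.03,0.003,-0.006],[0.125,0,0,0,0,0.0],[0.125,0,0,0,0,0.0]]
end [0.5222 0.3884 0.075 ] [-1.3243  1.1306  1.3243]
```

Emit:
{"op": "drive_tool", "data": {"increments": [[[0.231,-0.042,0.014,-0.029,0.002,-0.005],[0.231,-0.042,0.014,-0.029,0.002,-0.005],[0.231,-0.042,0.014,-0.029,0.002,-0.005],[0.231,-0.041,0.014,-0.03,0.002,-0.005],[0.23,-0.041,0.015,-0.029,0.002,-0.005],[0.231,-0.042,0.014,-0.03,0.003,-0.006],[0.125,0,0,0,0,0],[0.125,0,0,0,0,0]]], "claw": 74}}

```text
time_s: 18.25
eef_pos: [0.5222, 0.3885, 0.0746]
ee_rot: [-1.324, 1.13, 1.324]
ft_force: [-0.1, 0.2, 0.3]
gripper_width: 0.865
```

Emit:
{"op": "drive_tool", "data": {"increments": [[[0,0,0,0,0,0],[0,0,0,0,0,0],[0,0,0,0,0,0],[0,0,0,0,0,0],[0,0,0,0,0,0],[0,0,0,0,0,0],[0,0,0,0,0,0],[0,0,0,0,0,0]]]}}

```text
time_s: 19.25
eef_pos: [0.5221, 0.3884, 0.0749]
ee_rot: [-1.324, 1.131, 1.324]
ft_force: [0.0, -0.2, 0.6]
gripper_width: 0.863
```

```bash
python3 - <<'E'
from h import *
from bench import *
a=[st() for i in range(1)]
s,p,Rm=st();print(s["time_s"],p,s["ee_rot"],Rm.round(4),s["ft_force"],s["gripper_width"])
w=grab_frame("wrist"); cv2.imwrite("pics/w8.png",w["color"][:,:,::-1])
plan(p,Rm,[([.5222,.3884,.0223],Rdown(.1575),5)],3)
E
```

```text
19.25 [0.52210097 0.38842967 0.07492124] [-1.32439501  1.13056423  1.32440066] [[-1.000e-04 -9.876e-01 -1.570e-01]
 [-1.000e-04 -1.570e-01  9.876e-01]
 [-1.000e+00  1.000e-04 -1.000e-04]] [ 0.03250354 -0.2025135   0.59863971] 0.8627363432937502
[[0.105,0,0,0,0,0.0],[0.105,0,0,0,0,0.0],[0.105,0,0,0,0,0.0],[0.106,0,0,0.001,0,0.0],[0.105,-0.001,0,0,-0.001,-0.001]]
end [0.5222 0.3884 0.0223] [-1.3243  1.1305  1.3243]
```

View pics/w8.png

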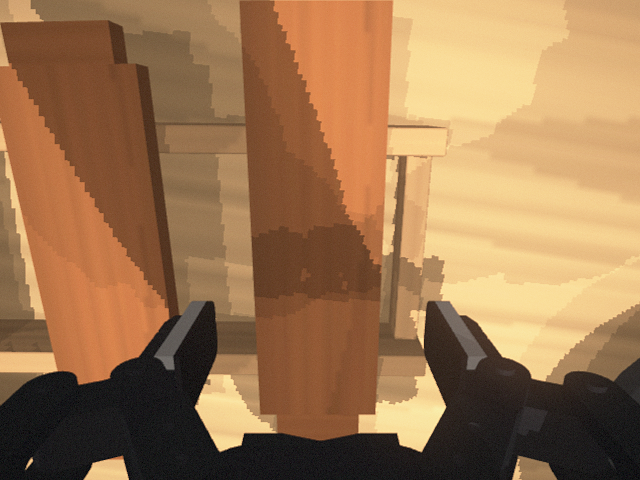

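Emit:
{"op": "drive_tool", "data": {"increments": [[[0.105,0,0,0,0,0],[0.105,0,0,0,0,0],[0.105,0,0,0,0,0],[0.106,0,0,0,0,0],[0.105,0,0,0,0,0],[0,0,0,0,0,0],[0,0,0,0,0,0],[0,0,0,0,0,0]]]}}

```text
time_s: 20.3
eef_pos: [0.5225, 0.3887, 0.0229]
ee_rot: [-1.324, 1.129, 1.324]
ft_force: [0.4, -0.5, 0.4]
gripper_width: 0.869
```

Emit:
{"op": "drive_tool", "data": {"increments": [[[0,0,0,0,0,0],[0,0,0,0,0,0],[0,0,0,0,0,0],[0,0,0,0,0,0],[0,0,0,0,0,0],[0,0,0,0,0,0],[0,0,0,0,0,0],[0,0,0,0,0,0]]], "claw": 45}}

```text
time_s: 21.3
eef_pos: [0.5227, 0.3887, 0.0232]
ee_rot: [-1.325, 1.129, 1.324]
ft_force: [-0.4, -0.4, 5.0]
gripper_width: 0.644
```

```bash
python3 - <<'E'
from h import *
from bench import *
s,p,Rm=st();print(s["time_s"],p,Rm.round(4),s["ft_force"],s["gripper_width"])
w=grab_frame("wrist"); cv2.imwrite("pics/w9.png",w["color"][:,:,::-1])
E
```

```text
21.3 [0.52268044 0.38873326 0.02322007] [[ 1.300e-03 -9.876e-01 -1.570e-01]
 [ 6.000e-04 -1.570e-01  9.876e-01]
 [-1.000e+00 -1.300e-03  4.000e-04]] [-0.38278029 -0.3842089   5.04837856] 0.6435149507974232
```

View pics/w9.png

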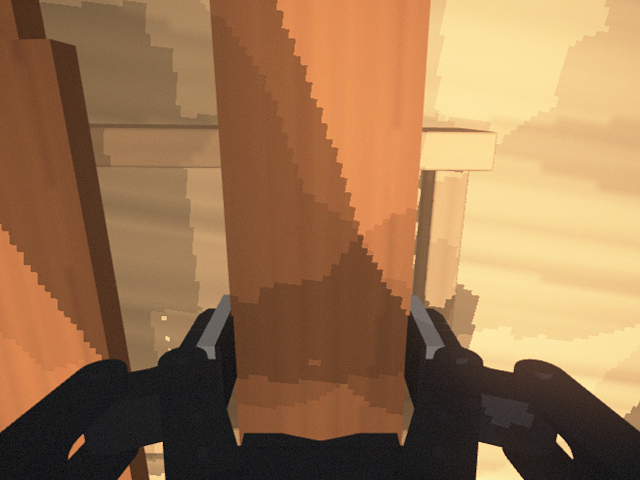

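```bash
python3 - <<'E'
from h import *
p0=[.5222,.3884,.0223]
p,Rm=plan(p0,Rdown(.1575),[([.5222,.3884,.0423],Rdown(.1575),2),([.5222,.3884,.1223],Rdown(.1575),3),([.5152,.3384,.18],Rdown(.148),3)],3)
p,Rm=plan(p,Rm,[([.4785,-.0508,.20],Rdown(.0815),13),([.4785,-.0908,.1962],Rdown(.0815),3)],3)
E
```

```text
[[-0.1,0,0,0,0,0.0],[-0.1,0,0,0,0,0.0],[-0.267,0,0,0,0,0.0],[-0.266,0,0,0,0,0.0],[-0.267,0,0,0,0,0.0],[-0.192,0.049,-0.161,0.032,0,0.0],[-0.192,0.049,-0.161,0.032,0,0.0],[-0.193,0.048,-0.161,0.031,0,0.0]]
end [0.5152 0.3384 0.18  ] [-1.3174  1.1355  1.3174]
[[-0.015,0.072,-0.292,0.051,0,0.0],[-0.015,0.071,-0.292,0.051,0,0.0],[-0.015,0.069,-0.293,0.051,0,0.0],[-0.016,0.068,-0.293,0.051,0,0.0],[-0.015,0.066,-0.293,0.051,0,0.0],[-0.016,0.065,-0.294,0.051,0,0.0],[-0.015,0.063,-0.294,0.051,0,0.0],[-0.016,0.061,-0.294,0.051,0,0.0]]
[[-0.015,0.06,-0.295,0.051,0,0.0],[-0.016,0.059,-0.295,0.051,0,0.0],[-0.015,0.057,-0.295,0.052,0,0.0],[-0.016,0.055,-0.296,0.051,0,0.0],[-0.015,0.054,-0.296,0.052,0,0.0],[0.013,0.011,-0.133,0,0,0.0],[0.012,0.011,-0.133,0,0,0.0],[0.013,0.011,-0.132,0,0,0.0]]
end [ 0.4785 -0.0908  0.1962] [-1.269   1.1696  1.269 ]
```

Emit:
{"op": "drive_tool", "data": {"increments": [[[-0.1,0,0,0,0,0],[-0.1,0,0,0,0,0],[-0.267,0,0,0,0,0],[-0.266,0,0,0,0,0],[-0.267,0,0,0,0,0],[-0.192,0.049,-0.161,0.032,0,0],[-0.192,0.049,-0.161,0.032,0,0],[-0.193,0.048,-0.161,0.031,0,0]]]}}

```text
time_s: 22.35
eef_pos: [0.5146, 0.3367, 0.1808]
ee_rot: [-1.317, 1.137, 1.317]
ft_force: [-0.2, 0.0, -1.6]
gripper_width: 0.641
```

```bash
python3 - <<'E'
from h import *
from bench import *
s,p,Rm=st();print(s["time_s"],p,Rm.round(4),s["ft_force"],s["gripper_width"])
w=grab_frame("wrist"); cv2.imwrite("pics/w10.png",w["color"][:,:,::-1])
E
```

```text
22.35 [0.51456263 0.33667035 0.18083472] [[-9.000e-04 -9.892e-01 -1.468e-01]
 [-7.000e-04 -1.468e-01  9.892e-01]
 [-1.000e+00  9.000e-04 -6.000e-04]] [-0.22590208  0.02785527 -1.64243052] 0.6412284554056528
```

View pics/w10.png

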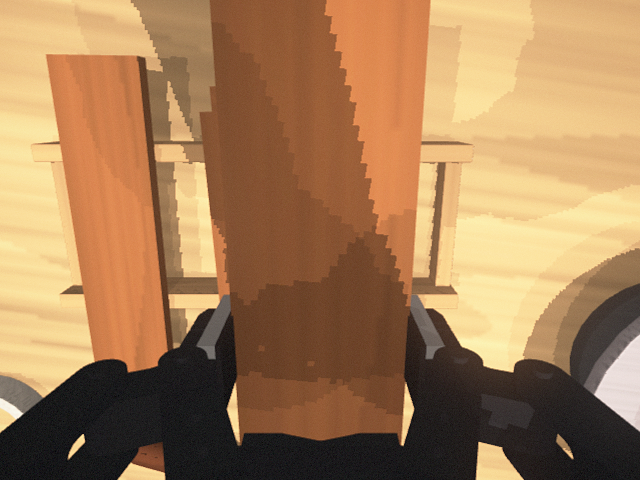

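Slat lifted level, same image as before lifting (edges at columns 212–430), neighbours in place. Transit now.

Emit:
{"op": "drive_tool", "data": {"increments": [[[-0.015,0.072,-0.292,0.051,0,0],[-0.015,0.071,-0.292,0.051,0,0],[-0.015,0.069,-0.293,0.051,0,0],[-0.016,0.068,-0.293,0.051,0,0],[-0.015,0.066,-0.293,0.051,0,0],[-0.016,0.065,-0.294,0.051,0,0],[-0.015,0.063,-0.294,0.051,0,0],[-0.016,0.061,-0.294,0.051,0,0]]]}}

```text
time_s: 23.4
eef_pos: [0.492, 0.0976, 0.1925]
ee_rot: [-1.287, 1.157, 1.287]
ft_force: [1.2, -0.5, -1.4]
gripper_width: 0.642
```

Emit:
{"op": "drive_tool", "data": {"increments": [[[-0.015,0.06,-0.295,0.051,0,0],[-0.016,0.059,-0.295,0.051,0,0],[-0.015,0.057,-0.295,0.052,0,0],[-0.016,0.055,-0.296,0.051,0,0],[-0.015,0.054,-0.296,0.052,0,0],[0.013,0.011,-0.133,0,0,0],[0.012,0.011,-0.133,0,0,0],[0.013,0.011,-0.132,0,0,0]]]}}

```text
time_s: 24.4
eef_pos: [0.4784, -0.091, 0.1961]
ee_rot: [-1.269, 1.169, 1.27]
ft_force: [-0.2, -0.4, -1.6]
gripper_width: 0.642
```

Emit:
{"op": "drive_tool", "data": {"increments": [[[0.1,0,0,0,0,0],[0.2,0,0,0,0,0],[0.2,0,0,0,0,0],[0.15,0,0,0,0,0],[0.1,0,0,0,0,0],[0.05,0,0,0,0,0],[0,0,0,0,0,0],[0,0,0,0,0,0]]]}}

```text
time_s: 25.4
eef_pos: [0.4789, -0.0909, 0.1168]
ee_rot: [-1.27, 1.169, 1.268]
ft_force: [0.4, 0.3, -1.2]
gripper_width: 0.639
```

```bash
python3 - <<'E'
from h import *
from bench import *
import pickle
s,p,Rm=st();print(s["time_s"],p,Rm.round(4),s["ft_force"],s["gripper_width"],s["qpos"].round(2))
w=grab_frame("wrist"); cv2.imwrite("pics/w11.png",w["color"][:,:,::-1])
t=grab_frame("top");c=grab_frame("scene");pickle.dump((w,t,c),open("p11.pkl","wb"))
crop(t,(330,150,440,270),"t11.png",6);crop(c,(220,220,360,340),"s11.png",5)
for n,f in (("top",t),("sc",c)):
  for k in ("slat_tip","slat_shoulder","mortise"):
    print(n,k,[(np.round(x["centre"],1).tolist(),round(x["p"],2)) for x in place_of(f,k)[:4]])
m=np.array([.638,-.0778,.134]);xh=np.array([np.cos(.0815),np.sin(.0815),0])
g=p+[0,0,.0178]
print("expected px: mortise",proj(t,m),proj(c,m)," tip",proj(t,g+.13*xh),proj(c,g+.13*xh))
E
```

```text
25.4 [ 0.47894361 -0.09086904  0.11678023] [[ 1.000e-03 -9.967e-01 -8.160e-02]
 [-4.000e-04 -8.160e-02  9.967e-01]
 [-1.000e+00 -1.000e-03 -4.000e-04]] [ 0.44619898  0.25167545 -1.16897834] 0.6387452799174776 [-0.34  0.33 -0.52  0.73 -0.   -0.42]
top slat_tip [([183.2, 330.8], 0.84), ([278.5, 324.8], 0.84), ([356.0, 210.8], 0.47), ([259.9, 167.8], 0.43)]
top slat_shoulder [([255.6, 321.4], 0.91), ([164.0, 316.5], 0.85), ([356.2, 225.1], 0.7)]
top mortise [([360.5, 197.4], 0.81), ([268.2, 233.6], 0.68), ([401.9, 197.1], 0.6), ([257.9, 167.6], 0.26)]
sc slat_tip [([288.4, 126.2], 0.78), ([311.7, 269.8], 0.71), ([187.1, 391.5], 0.34)]
sc slat_shoulder [([302.6, 121.9], 0.92), ([292.8, 262.8], 0.82)]
sc mortise [([322.3, 274.3], 0.92)]
expected px: mortise [[357.0938461  197.73830633]] [[324.94935528 274.07745703]]  tip [[357.87232152 207.66435984]] [[314.49884875 270.36659464]]
```

View pics/t11.png

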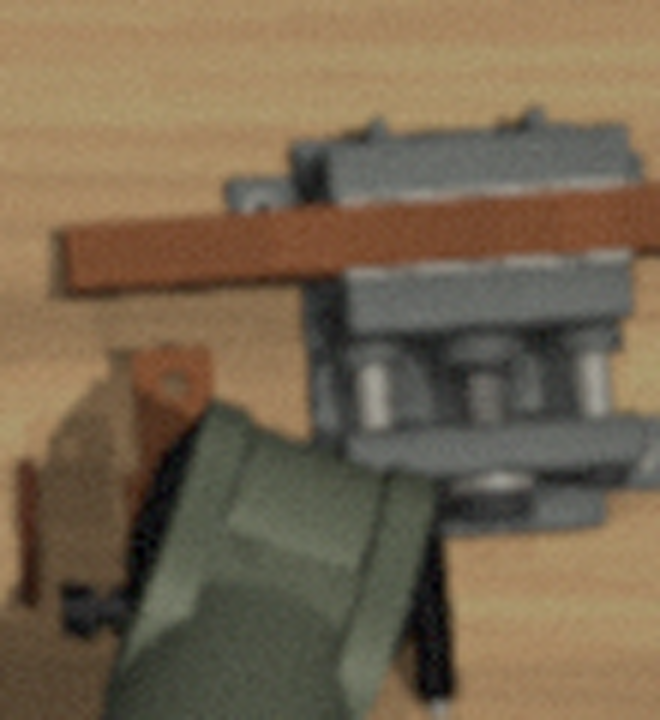

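View pics/s11.png

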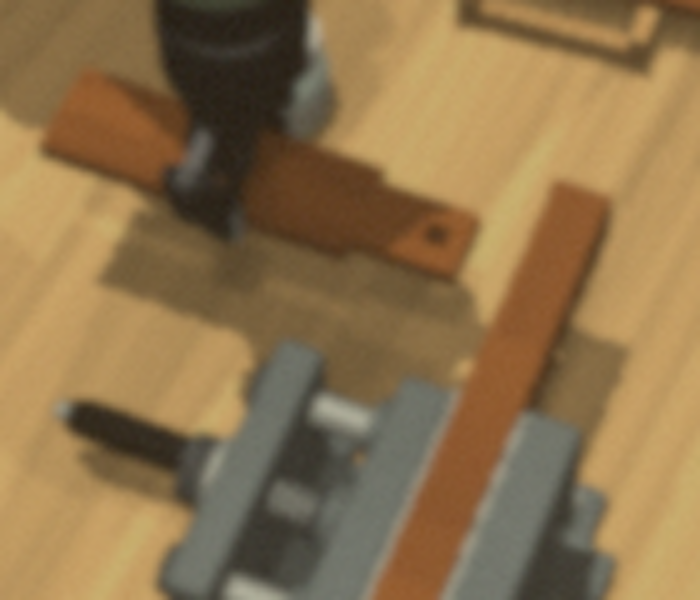

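Emit:
{"op": "drive_tool", "data": {"increments": [[[0,-0.08,0,0,0,0],[0,-0.08,0,0,0,0],[0,-0.06,0,0,0,0],[0,-0.04,0,0,0,0],[0,-0.02,0,0,0,0],[0,-0.02,0,0,0,0],[0,-0.02,0,0,0,0],[0,-0.02,0,0,0,0]]]}}

```text
time_s: 26.85
eef_pos: [0.5119, -0.088, 0.1162]
ee_rot: [-1.269, 1.17, 1.27]
ft_force: [-3.1, 0.2, -1.1]
gripper_width: 0.641
```

```bash
python3 - <<'E'
from h import *
from bench import *
s,p,Rm=st();print(s["time_s"],p,Rm.round(4),s["ft_force"],s["wrist_torque"],s["gripper_width"])
E
```

```text
26.85 [ 0.51194619 -0.08797876  0.11619737] [[-9.000e-04 -9.967e-01 -8.150e-02]
 [-2.000e-04 -8.150e-02  9.967e-01]
 [-1.000e+00  1.000e-03 -2.000e-04]] [-3.08725397  0.23830955 -1.10338939] [-0.07991747  0.61094265  0.05467507] 0.6406603440209604
```

Emit:
{"op": "drive_tool", "data": {"increments": [[[0,-0.01,0,0,0,0],[0,-0.01,0,0,0,0],[0,0,0,0,0,0],[0,0,0,0,0,0],[0,0,0,0,0,0],[0,0,0,0,0,0],[0,0,0,0,0,0],[0,0,0,0,0,0]]]}}

```text
time_s: 27.85
eef_pos: [0.5147, -0.088, 0.1164]
ee_rot: [-1.269, 1.169, 1.268]
ft_force: [1.7, -1.2, -1.2]
gripper_width: 0.642
```

```bash
python3 - <<'E'
from h import *
from bench import *
s,p,Rm=st();print(s["time_s"],p,Rm.round(4),s["ft_force"],s["wrist_torque"],s["gripper_width"])
t=grab_frame("top");c=grab_frame("scene");w=grab_frame("wrist")
crop(t,(330,150,440,270),"t12.png",6);crop(c,(260,220,360,320),"s12.png",7); cv2.imwrite("pics/w12.png",w["color"][:,:,::-1])
E
```

```text
27.85 [ 0.51465253 -0.08797709  0.11640758] [[ 6.000e-04 -9.967e-01 -8.130e-02]
 [-4.000e-04 -8.130e-02  9.967e-01]
 [-1.000e+00 -6.000e-04 -4.000e-04]] [ 1.669181   -1.18431426 -1.22771817] [-0.39056252 -0.31500338 -0.27566441] 0.6418682304718194
```

View pics/t12.png

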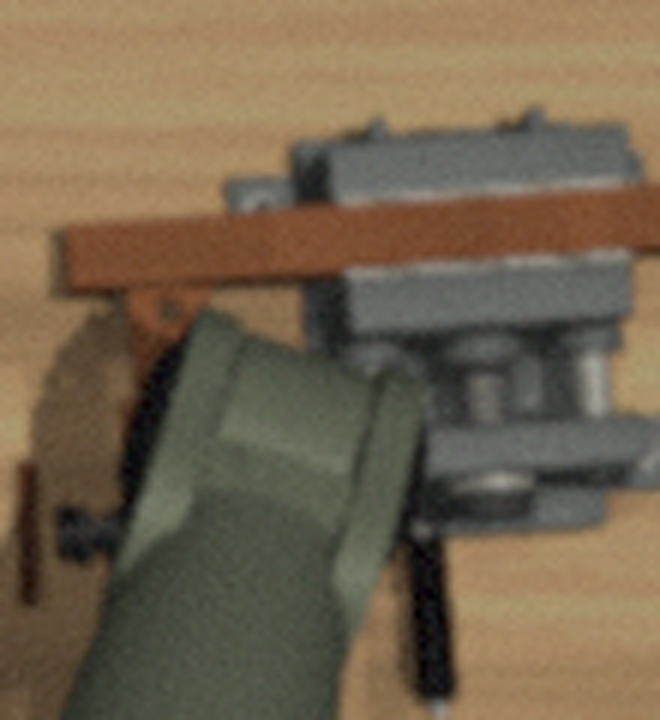

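View pics/s12.png

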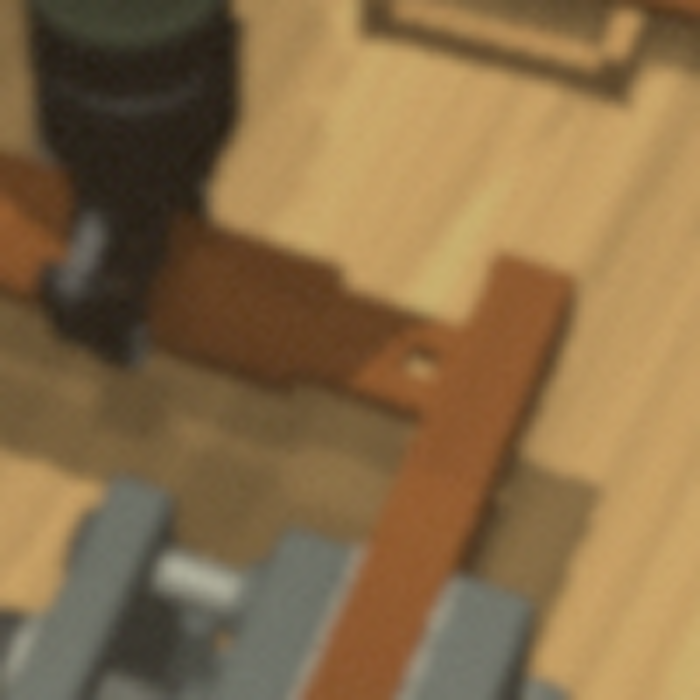

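View pics/w12.png

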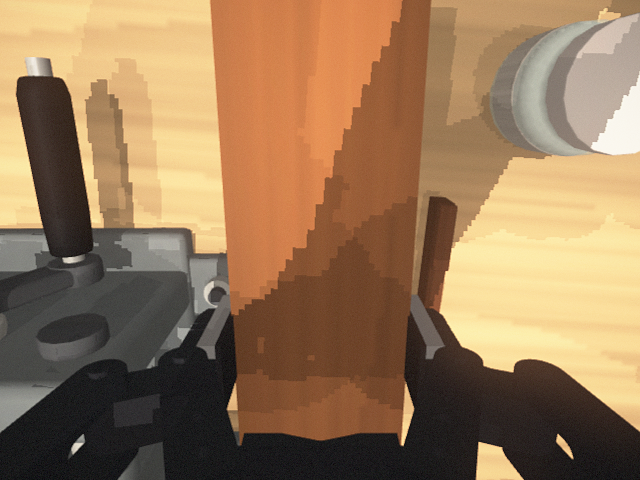

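Emit:
{"op": "drive_tool", "data": {"increments": [[[0,-0.02,0,0,0,0],[0,-0.02,0,0,0,0],[0,-0.02,0,0,0,0],[0,-0.02,0,0,0,0],[0,-0.02,0,0,0,0],[0,0,0,0,0,0],[0,0,0,0,0,0],[0,0,0,0,0,0]]]}}

```text
time_s: 29.0
eef_pos: [0.5245, -0.087, 0.1163]
ee_rot: [-1.269, 1.169, 1.269]
ft_force: [-0.9, -4.4, -2.4]
gripper_width: 0.645
```

```bash
python3 - <<'E'
from h import *
s,p,Rm=st();print(s["time_s"],p,Rm.round(4),s["ft_force"],s["wrist_torque"],s["gripper_width"])
E
```

```text
29.0 [ 0.5245345  -0.08702979  0.11634631] [[ 5.000e-04 -9.967e-01 -8.140e-02]
 [-1.000e-04 -8.140e-02  9.967e-01]
 [-1.000e+00 -5.000e-04 -2.000e-04]] [-0.90306643 -4.43040941 -2.42460406] [-0.7882869   0.23839692 -0.45040929] 0.6450217541838124
```

Emit:
{"op": "drive_tool", "data": {"increments": [[[0,-0.01,-0.007,0,0,0],[0,-0.03,0,0,0,0],[0,-0.03,0,0,0,0],[0,-0.03,0,0,0,0],[0,-0.03,0,0,0,0],[0,-0.03,0,0,0,0],[0,0,0,0,0,0],[0,0,0,0,0,0]]]}}

```text
time_s: 30.0
eef_pos: [0.5403, -0.0862, 0.1162]
ee_rot: [-1.269, 1.169, 1.269]
ft_force: [0.5, 0.4, -2.1]
gripper_width: 0.641
```

```bash
python3 - <<'E'
from h import *
s,p,Rm=st();print(s["time_s"],p,Rm.round(4),s["ft_force"],s["wrist_torque"],s["gripper_width"])
E
```

```text
30.0 [ 0.54028957 -0.08615011  0.11621892] [[-0.000e+00 -9.966e-01 -8.180e-02]
 [ 3.000e-04 -8.180e-02  9.966e-01]
 [-1.000e+00 -0.000e+00  3.000e-04]] [ 0.52457492  0.44675509 -2.09119401] [0.02631606 0.00865126 0.06756309] 0.640622246031585
```

Emit:
{"op": "drive_tool", "data": {"increments": [[[0,-0.04,0,0,0,0],[0,-0.04,0,0,0,0],[0,-0.04,0,0,0,0],[0,-0.04,0,0,0,0],[0,-0.04,0,0,0,0],[0,-0.03,0,0,0,0],[0,0,0,0,0,0],[0,0,0,0,0,0]]]}}

```text
time_s: 31.0
eef_pos: [0.5631, -0.0844, 0.1162]
ee_rot: [-1.269, 1.17, 1.269]
ft_force: [-0.4, 0.1, -1.1]
gripper_width: 0.64
```

```bash
python3 - <<'E'
from h import *
s,p,Rm=st();print(s["time_s"],p,Rm.round(4),s["ft_force"],s["wrist_torque"],s["gripper_width"])
E
```

```text
31.0 [ 0.56308    -0.08442974  0.11620352] [[-3.000e-04 -9.967e-01 -8.160e-02]
 [ 0.000e+00 -8.160e-02  9.967e-01]
 [-1.000e+00  3.000e-04  1.000e-04]] [-0.39223974  0.12915149 -1.09438187] [-0.03355065 -0.01610701 -0.04980584] 0.6403153523159358
```

Free running; about 5 mm to go. Creep to contact.

Emit:
{"op": "drive_tool", "data": {"increments": [[[0,-0.01,0,0,0,0],[0,-0.01,0,0,0,0],[0,-0.01,0,0,0,0],[0,-0.008,0,0,0,0],[0,-0.007,0,0,0,0],[0,0,0,0,0,0],[0,0,0,0,0,0],[0,0,0,0,0,0]]]}}

```text
time_s: 32.0
eef_pos: [0.5677, -0.0841, 0.1163]
ee_rot: [-1.269, 1.169, 1.269]
ft_force: [-0.5, -0.0, -1.5]
gripper_width: 0.64
```

```bash
python3 - <<'E'
from h import *
from bench import *
s,p,Rm=st();print(s["time_s"],p,s["ft_force"],s["wrist_torque"],s["gripper_width"])
t=grab_frame("top");c=grab_frame("scene")
crop(t,(330,150,440,270),"t13.png",6);crop(c,(260,220,360,320),"s13.png",7)
E
```

```text
32.0 [ 0.5676833  -0.08408697  0.11626571] [-0.4825043  -0.01835691 -1.54599201] [-0.02985366 -0.00763965 -0.00308445] 0.6404986466663475
```

View pics/s13.png

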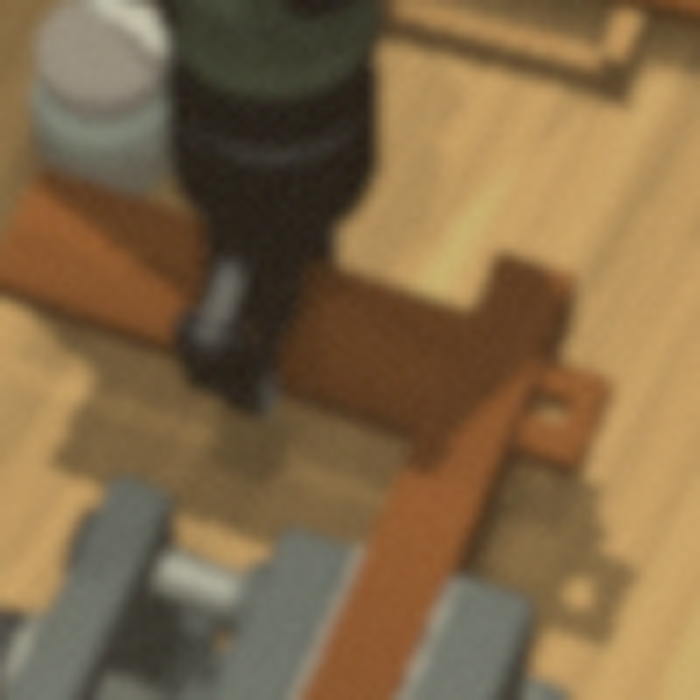

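Emit:
{"op": "drive_tool", "data": {"increments": [[[0,-0.005,0,0,0,0],[0,-0.005,0,0,0,0],[0,-0.005,0,0,0,0],[0,-0.003,0,0,0,0],[0,0,0,0,0,0],[0,0,0,0,0,0],[0,0,0,0,0,0],[0,0,0,0,0,0]]]}}

```text
time_s: 33.1
eef_pos: [0.569, -0.084, 0.1161]
ee_rot: [-1.269, 1.17, 1.27]
ft_force: [-4.3, -1.7, -0.8]
gripper_width: 0.642
```

Emit:
{"op": "drive_tool", "data": {"increments": [[[0,-0.005,0,0,0,0],[0,-0.004,0,0,0,0],[0,0,0,0,0,0],[0,0,0,0,0,0],[0,0,0,0,0,0],[0,0,0,0,0,0],[0,0,0,0,0,0],[0,0,0,0,0,0]]]}}

```text
time_s: 34.1
eef_pos: [0.569, -0.084, 0.116]
ee_rot: [-1.268, 1.172, 1.271]
ft_force: [-6.1, -1.7, 1.2]
gripper_width: 0.638
```

```bash
python3 - <<'E'
from h import *
from bench import *
s,p,Rm=st();print(s["time_s"],p,Rm.round(4),s["ft_force"],s["wrist_torque"],s["gripper_width"])
t=grab_frame("top");c=grab_frame("scene");w=grab_frame("wrist")
crop(t,(330,150,440,270),"t14.png",6);crop(c,(260,220,360,320),"s14.png",7); cv2.imwrite("pics/w14.png",w["color"][:,:,::-1])
cv2.imwrite("pics/top14.png",t["color"][:,:,::-1])
for k in ("slat_shoulder","slat_tip","mortise"): print(k,[(np.round(x["centre"],1).tolist(),round(x["p"],2)) for x in place_of(c,k)[:3]])
m=np.array([.638,-.0778,.134]);xh=np.array([np.cos(.0815),np.sin(.0815),0]);print("tip home exp",proj(c,m+.06*xh))
E
```

```text
34.1 [ 0.56900161 -0.08402553  0.1159574 ] [[-2.800e-03 -9.967e-01 -8.140e-02]
 [-4.000e-04 -8.140e-02  9.967e-01]
 [-1.000e+00  2.800e-03 -2.000e-04]] [-6.09911024 -1.68489164  1.155281  ] [-0.20863407  1.22393884  0.07726652] 0.6378048070172168
slat_shoulder [([302.1, 124.2], 0.87), ([260.0, 177.8], 0.63), ([323.4, 275.5], 0.59)]
slat_tip [([248.4, 191.7], 0.95), ([345.2, 280.8], 0.85), ([303.9, 343.7], 0.41)]
mortise [([323.3, 272.5], 0.87), ([383.3, 276.5], 0.19)]
tip home exp [[346.41135292 281.52112496]]
```

View pics/s14.png

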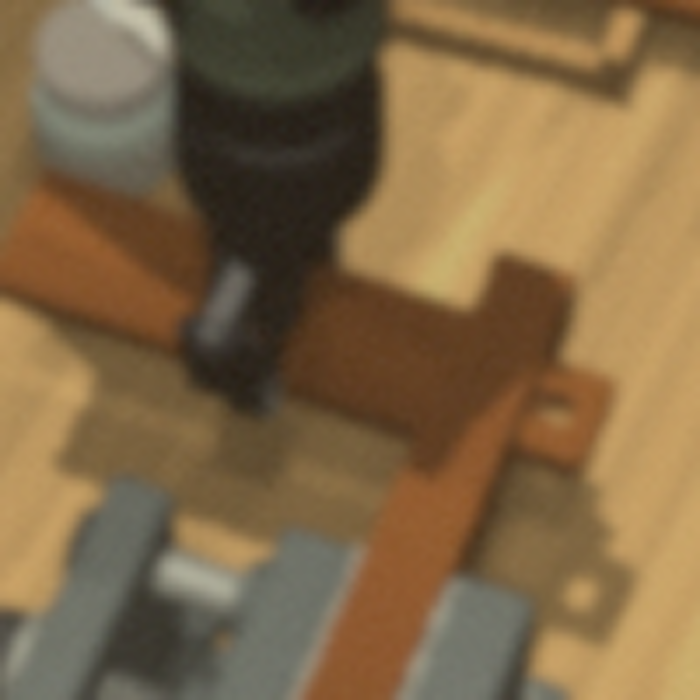

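View pics/top14.png

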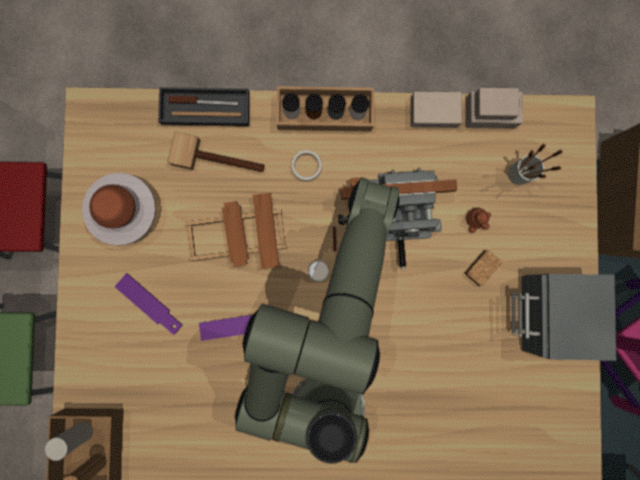

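View pics/w14.png

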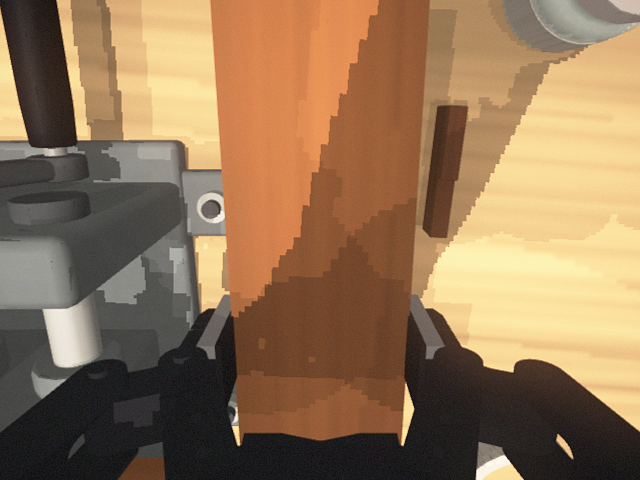

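```bash
python3 - <<'E'
from bench import *
print(hand_in()); s=read_state(); print(s["time_s"],s["eef_pos"],s["ft_force"])
E
```

```text
the job is handed in; nothing more can be done
None
the job is handed in; nothing more can be done
```

I cranked the vise clockwise to about 9.86 rad, roughly 1.65 rad past where the jaw meets the post. I then took the brown slat with the long tenon and wedge hole from the rack and passed its tenon through the post until the shoulders stopped against it. I handed in at about 34 s, still gripping the slat.

**Seating:** the push at the shoulders rose to about 6 N. A further 0.9 mm commanded forward gave no movement, so they are against the post. The tool was level within about 0.003 rad and in line with the post. The TCP was at y = -0.0840, against -0.0835 expected for the slot's centre. The scene picture shows the wedge hole sticking out on the far side.

**Everything else:** the last top picture shows the blank, stub slat and bench items where they were at the start. I checked this by eye and did not measure it.

**Not checked or slightly off:**
- I did not measure the clamping force; about 80 N follows from the crank angle and the given 5 N per 0.1 rad.
- The tenon met a sideways force of about 4 N at around 16 mm depth, which went away after I shifted it 0.7 mm to the right.
- The networks' points came out 1 to 3 pixels from my fitted geometry in the fixed cameras. Both the slot and the tip were off by about the same amount before insertion.

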